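# Load the swing-arm vent cutter with a flush stack of plates

## Robot

A 6-joint arm with a two-finger parallel gripper is mounted at the origin on the work surface. World frame = base frame: x ahead of the robot, y to its left, z up, the work surface at z = 0. Lengths are in m, angles in rad, forces in N, time in s.
With the tool pointing down it reaches from about 0.375 to 0.9 m from the base axis. Payload 3.1 kg.
Tool frame: the origin (TCP) lies at the very end of the fingers, on their centre line; the grasp point (between the pads) lies 19 mm behind it; z points along the fingers, y is the line along which they close (so a half turn about z gives the same grasp; the last joint's range is limited). The gripper opens to 85 mm and grips with 20 to 120 N. Pads are 22 mm wide; open, the fingers measure 114 mm over their backs; the gripper's body (76 mm by 85 mm) begins 54 mm behind the grasp point. The pads swing forward as they close: fully open they stand 13 mm farther back than shut.
Start: joints at [1.159, 0.527, 1.433, -0, 1.181, -0.178], TCP at [0.144, 0.608, 0.231] pointing down, gripper open.
Joint ranges: [-3.08, 3.08], [-0.75, 2.2], [0.22, 2.44], [-1.43, 4.57], [0, 2.65], [-2.85, 2.85]. Speed limits (rad/s): [2.79, 2.79, 3.14, 3.14, 3.14, 3.14].

## Interface

Orientations are given as a unit quaternion [x, y, z, w].
In Python, from station import manip, vision gives the robot as it stands.
- The arm moves only by the tool drive_tool, never from a script. Its argument "deltas" is a list that holds one entry, the list of rows, each a list of 4 numbers: the shift along the tool's x, y, z in mm, then the turn about the tool's z in rad. A call has 1 to 5 rows; each row is the pose to reach, as a shift and turn from the pose commanded when the call began, along the tool's axes at that moment; what a row does not reach only later rows make up. A row lasts 1/12 s, in which the tool goes at most 41.7 mm and 7.16 degrees, less where a joint would pass 70% of its speed; a pose out of reach is approached as far as the arm can. A call with a gripper value outside its range is refused whole. "jaw" is the finger opening in mm, from 0 to 85.4, set as the call begins (left out, the last holds). The fingers move at their own pace and stop on an object; "force" is the grip in N (left out, the last holds). Time passes only in rows, so rows that repeat a pose let the fingers close. It gives the time, the measured TCP pose, the force, the opening and the grip force at its end, in the units of the state.
- manip.sense(): the state, without advancing time (a new reading comes with each control period).
- vision.snapshot(name): name is "scene" or "top" or "wrist"; returns the picture (480x640x3 uint8, red, green, blue); there is no depth.
- vision.camera_model(name): a dict with "camera_matrix" (3x3 intrinsics, pixels), "rvec" (rotation vector, rad) and "tvec" (3), from world to camera coordinates, as OpenCV has them. Camera axes: x right, y down, z forward; pixel columns grow to the right and rows downward; lengths in m; the calibration is good to about 2 mm. The wrist camera is an equidistant fisheye: a pixel r from the principal point sees the ray r / f radians off the axis. A picture is of the moment at which its call begins: read the wrist's pose just before it. camera_model takes no time and is no camera call; for the wrist camera it gives the pose at the moment of the call.
- manip.sign_off(): hands the job in; it is judged then, once.
The state is a dict: "t": time; "q": joint angles; "qd": joint speeds; "tau": joint torques, N m; "tcp_pos": TCP position; "tool_rot": TCP orientation; "force": force on the tool from outside, world axes, zero at the start; "ft_torque": the same for the moment, N m; "finger_gap": opening from 0.0 (shut) to 1.0 (fully open); "gripper_force": force on a finger pad.
Only numpy, scipy, OpenCV 4.12 (cv2) and the standard library are available. Lean on these libraries where they do the work, as an engineer would, in place of code of your own. Each camera call takes 0.05 s, during which the arm holds its last target. There are 200 camera calls.

## Task

Swing the green vent cutter's arm well clear of its base, by more than 55 degrees, and only then stack all the aluminium vent plates lying on the bench on the base, flat on one another with their long edges towards the two far stops and the walnut drilling template on top, and tap the stack until every piece sits flush against the two far stops and the side stop. Then swing the arm fully home over the stack again and let go; leave the core box, the mallet and the corner clip where they are.

Things in the scene. Friction and masses are not known exactly. Their poses are not given: they have to be found in the camera images.
- nest (a point): point on top of the vent cutter's dark base plate (6 mm thick), exactly under the centre of a correctly stacked plate, whose length then lies along y. x points to the two far stops and the hinge post, y to the side stop, z up. The base reaches from x = -117 to +227 and y = -95 to +75 mm; the hinge post (68 mm across) stands at x = +170 mm. Sides -x and -y are open.
- far_stops (a point): midway between the two far stops, in the plane of their faces (x = +26 mm from the nest), on the base. They are upright steel blocks 16 x 18 mm, 44 mm tall, centred 45 mm either side of this point along y, with a gap of 72 mm between them. Axes as the nest's.
- side_stop (a point): foot of the face of the single side stop (y = +55 mm from the nest, x = +5 mm), an upright steel block 30 x 16 mm, 44 mm tall. Axes as the nest's.
- cutter_arm (a joint): angle of the green arm about its upright hinge, rad: 0 = home at its stop, cutter over the nest; grows as it swings to the nest's +y side (clockwise from above), stop at 1.3. Stays where left; about 2 N at the handle. Beam 30 mm wide, underside 120 mm above the bench; motor housing 52 mm across, top at 187 mm, 165 mm from the hinge; cutter tip 78 mm above the bench.
- cutter_handle (a point): middle of the black upright round grip (28 mm across, 56 mm tall, centre 176 mm above the bench, top at 204 mm) on the free end of the cutter arm, 235 mm from the hinge axis. Can be gripped from above or pushed.
- cutter_hinge (a point): point on the hinge axis of the cutter arm, at the height of the grip's middle; z up
- core_box: bystander: walnut core box half with brass inlays, 120 x 150 x 48 mm; origin under its centre
- mallet: bystander: stubby aluminium mallet with a wooden handle, 175 mm long; origin at bench level between head and handle
- clip1: bystander: loose steel corner clip, L-shaped, legs 70 mm, 30 mm tall; origin at its corner
- template: walnut drilling template with three brass bushes in a row, 110 x 52 x 12 mm, about 110 g; origin at the centre of its underside, x along its length (110), y across it (52), z up. Lies flat on the bench.
- plate1: aluminium vent plate with three dark spots in a row, 110 x 52 x 10 mm, about 145 g, may be absent; origin at the centre of its underside, x along its length (110), y across it (52), z up. Lies flat on the bench.
- plate2: aluminium vent plate with three dark spots in a row, 110 x 52 x 10 mm, about 145 g, may be absent; origin at the centre of its underside, x along its length (110), y across it (52), z up. Lies flat on the bench.
- plate3: aluminium vent plate with three dark spots in a row, 110 x 52 x 10 mm, about 145 g, may be absent; origin at the centre of its underside, x along its length (110), y across it (52), z up. Lies flat on the bench.
- plate4: aluminium vent plate with three dark spots in a row, 110 x 52 x 10 mm, about 145 g, may be absent; origin at the centre of its underside, x along its length (110), y across it (52), z up. Lies flat on the bench.

How it is judged:
By the outcome, as a careful person would: the job done as asked, in the order asked, and still so for the second after the job is handed in, with the robot touching nothing.
Of plate1, plate2, plate3, plate4 only 2 to 4 are there at a start; the rules pass over those that are not, and their reading is None.
At some moment in a run one of plate1, plate2, plate3, plate4 may be knocked a few centimetres aside while the robot is not near it.
Once in a run the grip may slacken for a moment while it holds something.
It also fails if it takes over 210 s, if anything falls off the work surface, if the arm or the gripper's body presses on something with over 40 N, if the wrist force passes 120 N, or if a joint passes its speed limit or range.

## Working session

There is one attempt and no reset: what is moved stays moved. The work goes in short steps, Python scripts to look and compute and a tool call to move; the robot and the scene stay as the last step left them, time stands still between calls to the robot, and variables do not carry over. Pictures are saved under pics/ and viewed, at most 14 in all, crops included, and the job is handed in when it is done.

Besides the shell and the picture viewer there is one more tool, called after "Call:" as name(argument=value, ...), one argument or row to a line, values as JSON. drive_tool: Moves the arm, as the interface text tells. Its arguments: {"type":"object","properties":{"deltas":{"type":"array"},"jaw":{"type":"number"},"force":{"type":"number"}},"required":["deltas"]}

```bash
mkdir -p pics; ls; python3 - <<'E'
from station import manip, vision
import cv2
for n in ("scene","top"):
    cv2.imwrite(f"pics/{n}0.png", vision.snapshot(n)[:,:,::-1])
    print(n, vision.camera_model(n))
print(manip.sense())
E
```

```text
pics
scene {'camera_matrix': array([[473.40079078,   0.        , 318.63284722],
       [  0.        , 473.40079078, 240.86296477],
       [  0.        ,   0.        ,   1.        ]]), 'rvec': array([ 0.87683469,  2.49061327, -1.11554484]), 'tvec': array([ 0.45589862, -0.1105111 ,  1.51899223])}
top {'camera_matrix': array([[487.10374592,   0.        , 323.98833638],
       [  0.        , 487.10374592, 242.2560021 ],
       [  0.        ,   0.        ,   1.        ]]), 'rvec': array([ 2.1694637 , -2.04983978,  0.21413558]), 'tvec': array([-0.04701127,  0.59759415,  1.1452688 ])}
{'t': 0.1, 'q': array([ 1.15948167e+00,  5.28342922e-01,  1.43378602e+00, -1.59584343e-05,
        1.18141250e+00, -1.78454191e-01]), 'qd': array([-0.00061102, -0.00279971, -0.00322099,  0.00048832,  0.00036215,
       -0.00132534]), 'tau': array([ 3.75316017e-05, -4.43306851e+01, -1.78586465e+01, -2.56927487e-04,
        3.86908257e-03, -2.34687150e-06]), 'tcp_pos': array([0.14390893, 0.60753638, 0.23044632]), 'tool_rot': array([ 1.16164285e-01,  9.93229535e-01, -9.34478894e-04, -2.76126757e-04]), 'force': array([-0.3366288 , -0.6194921 , -0.07044794]), 'ft_torque': array([ 0.02988726, -0.06623862,  0.02216173]), 'gripper_force': 0.0, 'finger_gap': 1.0015155301645697}
```

View pics/top0.png

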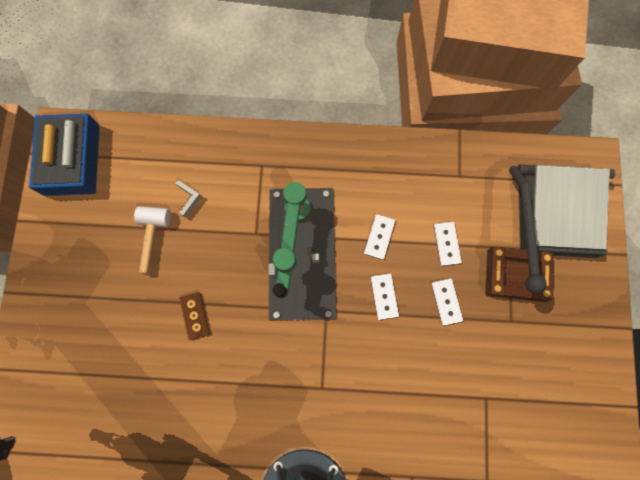

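View pics/scene0.png

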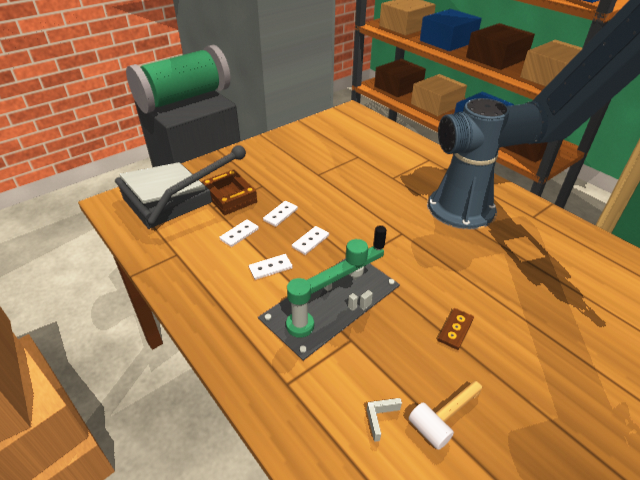

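The top view shows four white plates at about (380,237), (448,243), (385,296) and (447,301), and the template at (195,316). The cutter base spans (270..335, 188..320), with its hinge at (295,193) and its handle at (280,290). The scene view agrees.

```bash
cat > h.py <<'E'
import numpy as np, cv2
from scipy.spatial.transform import Rotation as R
from station import manip, vision
def topworld(px, z, name="top"):
    m=vision.camera_model(name); K=m["camera_matrix"]; Rm=cv2.Rodrigues(m["rvec"])[0]; t=m["tvec"]
    px=np.atleast_2d(np.array(px,float)); d=np.c_[(px-K[:2,2])/K[0,0],np.ones(len(px))]@Rm
    c=-Rm.T@t
    return c+d*((z-c[2])/d[:,2])[:,None]
def rects(mask,z,amin=200,amax=3000):
    out=[]
    for c in cv2.findContours(mask.astype(np.uint8),cv2.RETR_EXTERNAL,cv2.CHAIN_APPROX_NONE)[0]:
        if not amin<cv2.contourArea(c)<amax: continue
        f=np.zeros(mask.shape,np.uint8); cv2.drawContours(f,[c],-1,1,-1)
        v,u=np.nonzero(f); w=topworld(np.c_[u,v],z)[:,:2]; ctr=w.mean(0)
        ev,V=np.linalg.eigh(np.cov(w.T)); a=np.arctan2(V[1,1],V[0,1])
        a=(a+np.pi/2)%np.pi-np.pi/2
        out.append((*ctr.round(4),round(a,3),*(np.sqrt(12*ev[::-1])).round(4),tuple(np.c_[u,v].mean(0).round(1))))
    return out
def plates():
    im=vision.snapshot("top").astype(int); return im,rects((im.min(2)>175),0.010)
def go(x,y,z,yaw=None):
    """yaw = world heading of tool y axis (mod pi); prints delta in tool axes mm/rad"""
    s=manip.sense(); r=R.from_quat(s["tool_rot"]).as_matrix()
    d=r.T@(np.array([x,y,z])-s["tcp_pos"])*1000
    cur=np.arctan2(r[1,1],r[0,1]); t=0
    if yaw is not None: t=-((yaw-cur+np.pi/2)%np.pi-np.pi/2)   # tool z down
    print("delta",d.round(1),"turn",round(t,3),"| tcp",s["tcp_pos"].round(4),"yaw_y",round(cur,3),"q6",s["q"][5].round(2),"gap",round(s["finger_gap"]*85.4,1),"F",s["force"].round(1),"t",round(s["t"],1))
E
python3 - <<'E'
from h import *
im,p=plates()
for r in p: print("plate",r)
hsv=cv2.cvtColor(im.astype(np.uint8),cv2.COLOR_RGB2HSV)
print(hsv[305,330],hsv[330,203],hsv[310,188],hsv[340,240],hsv[202,293])
br=(hsv[:,:,2]<120)&(hsv[:,:,1]>80); br[:280]=0;br[350:]=0;br[:,:170]=0;br[:,225:]=0
br=cv2.morphologyEx(br.astype(np.uint8),cv2.MORPH_CLOSE,np.ones((9,9)))
print("templ",rects(br,0.012))
c=cv2.resize(im[170:340,230:370].astype(np.uint8)[:,:,::-1],None,fx=3.5,fy=3.5,interpolation=cv2.INTER_CUBIC)
cv2.imwrite("pics/base.png",c)
print("green hinge/handle", topworld([[295,193]],0.15), topworld([[280,290]],0.204))
E
```

```text
plate (np.float64(0.475), np.float64(-0.3311), np.float64(0.267), np.float64(0.1087), np.float64(0.0526), (np.float64(447.0), np.float64(301.7)))
plate (np.float64(0.4794), np.float64(-0.1728), np.float64(0.212), np.float64(0.1089), np.float64(0.0527), (np.float64(384.3), np.float64(296.4)))
plate (np.float64(0.6257), np.float64(-0.3313), np.float64(0.178), np.float64(0.1089), np.float64(0.0527), (np.float64(447.3), np.float64(243.3)))
plate (np.float64(0.6341), np.float64(-0.1549), np.float64(-0.253), np.float64(0.1092), np.float64(0.0514), (np.float64(379.3), np.float64(236.3)))
plate (np.float64(0.6591), np.float64(0.4469), np.float64(1.516), np.float64(0.0784), np.float64(0.0361), (np.float64(149.8), np.float64(214.3)))
[21 40 82] [ 11 169 107] [ 11 165 108] [ 14 156 180] [ 65 102 130]
templ [(np.float64(0.406), np.float64(0.2979), np.float64(0.376), np.float64(0.1114), np.float64(0.0675), (np.float64(195.6), np.float64(315.0)))]
green hinge/handle [[0.69476554 0.0604885  0.15      ]] [[0.46015829 0.07337015 0.204     ]]
```

View pics/base.png

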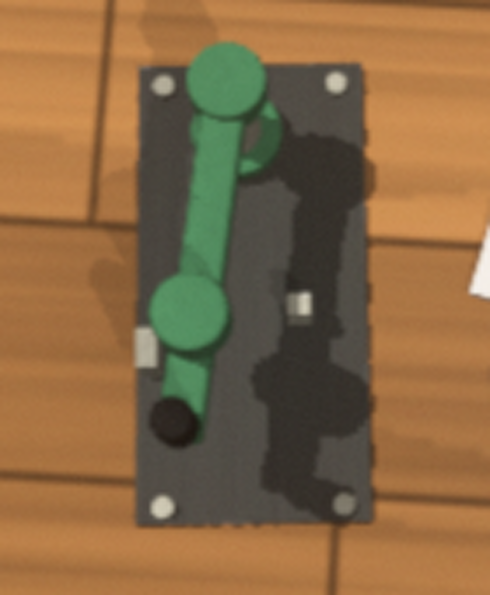

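The crop shows the base plate corners at crop pixels (139,68), (361,64), (373,522) and (137,524). The arm is near home, the side stop is at (146,348) and one far stop is at (299,306).

```bash
python3 - <<'E'
from h import *
c=np.array([[139,68],[361,64],[373,522],[137,524]]);px=(c+.5)/3.5-.5+[230,170]
w=topworld(px,.006)[:,:2]
n=np.array([[227,75],[227,-95],[-117,-95],[-117,75]])/1000
M=cv2.estimateAffinePartial2D(n,w)[0]; a=np.arctan2(M[1,0],M[0,0])
Rm=np.array([[np.cos(a),-np.sin(a)],[np.sin(a),np.cos(a)]]); nest=w.mean(0)-Rm@n.mean(0)
print("scale",np.hypot(*M[:,0]),"yaw",a,"nest",nest, "resid",(w-(n@Rm.T+nest)).round(4).tolist())
T=lambda p:(Rm@(np.array(p)/1000)+nest).round(4)
print("hinge",T([170,0]),"handle home",T([-65,0]))
for nm,q,z in [("handle",(177,421),.204),("housing",(189,313),.187),("hingecap",(227,80),.16),("sidestop",(146,346),.05),("farstop",(299,303),.05)]:
    p=topworld((np.array(q)+.5)/3.5-.5+[230,170],z)[0,:2]; print(nm,p.round(4),"nest frame",(Rm.T@(p-nest)*1000).round(1))
im=vision.snapshot("top"); hsv=cv2.cvtColor(im,cv2.COLOR_RGB2HSV)
m=(hsv[:,:,2]>150)&(hsv[:,:,1]>100)&(hsv[:,:,0]>18); m[:285]=0;m[345:]=0;m[:,:175]=0;m[:,215:]=0
n,l,s,ce=cv2.connectedComponentsWithStats(m.astype(np.uint8))
print([(s[i,4],ce[i].round(1).tolist(),topworld(ce[i],.012)[0,:2].round(4).tolist()) for i in range(1,n) if s[i,4]>5])
E
```

```text
Traceback (most recent call last):
cv2.error: OpenCV(4.12.0) /io/opencv/modules/calib3d/src/ptsetreg.cpp:1108: error: (-215:Assertion failed) count >= 0 && to.checkVector(2) == count in function 'estimateAffinePartial2D'
```

```bash
python3 - <<'E'
from h import *
c=np.array([[139,68],[361,64],[373,522],[137,524]]);px=(c+.5)/3.5-.5+[230,170]
w=np.ascontiguousarray(topworld(px,.006)[:,:2])
n=np.array([[227,75],[227,-95],[-117,-95],[-117,75]])/1000
M=cv2.estimateAffinePartial2D(n.copy(),w,ransacReprojThreshold=1)[0]; a=np.arctan2(M[1,0],M[0,0])
Rm=np.array([[np.cos(a),-np.sin(a)],[np.sin(a),np.cos(a)]]); nest=w.mean(0)-Rm@n.mean(0)
print("scale",np.hypot(*M[:,0]),"yaw",a,"nest",nest, "resid",(w-(n@Rm.T+nest)).round(4).tolist())
T=lambda p:(Rm@(np.array(p)/1000)+nest).round(4)
print("hinge",T([170,0]),"handle home",T([-65,0]))
for nm,q,z in [("handle",(177,421),.204),("housing",(189,313),.187),("hingecap",(227,80),.16),("sidestop",(146,346),.05),("farstop",(299,303),.05)]:
    p=topworld((np.array(q)+.5)/3.5-.5+[230,170],z)[0,:2]; print(nm,p.round(4),"nest frame",(Rm.T@(p-nest)*1000).round(1))
im=vision.snapshot("top"); hsv=cv2.cvtColor(im,cv2.COLOR_RGB2HSV)
m=(hsv[:,:,2]>150)&(hsv[:,:,1]>100)&(hsv[:,:,0]>18); m[:285]=0;m[345:]=0;m[:,:175]=0;m[:,215:]=0
n,l,s,ce=cv2.connectedComponentsWithStats(m.astype(np.uint8))
print([(s[i,4],ce[i].round(1).tolist(),topworld(ce[i],.012)[0,:2].round(4).tolist()) for i in range(1,n) if s[i,4]>5])
E
```

```text
scale 0.9970609752114236 yaw 0.07541223522373604 nest [0.5265873  0.04922223] resid [[-0.0004, -0.0005], [-0.0004, 0.0009], [-0.0005, 0.0], [0.0013, -0.0004]]
hinge [0.6961 0.062 ] handle home [0.4618 0.0443]
handle [0.4603 0.0729] nest frame [-64.3  28.6]
housing [0.5303 0.0721] nest frame [ 5.5 22.5]
hingecap [0.6928 0.0609] nest frame [166.6  -0.8]
sidestop [0.5281 0.1134] nest frame [ 6.4 63.8]
farstop [0.5651 0.0072] nest frame [ 35.3 -44.8]
[]
```

Call:
drive_tool(
  deltas=[
    [[0, 0, -30, 0.12], [0, 0, -30, 0.24], [0, 0, -30, 0.36], [0, 0, -30, 0.48], [0, 0, -30, 0.6]],
  ],
  jaw=0,
)

```text
t: 0.62
tcp_pos: [0.1441, 0.608, 0.2613]
tool_rot: [0.407, 0.913, -0.0, 0.0]
force: [0.2, 0.6, -0.1]
finger_gap: 0.302
gripper_force: 0.0
```

Call:
drive_tool(
  deltas=[
    [[0, 0, 0, 0.12], [0, 0, 0, 0.24], [0, 0, 0, 0.36], [0, 0, 0, 0.48], [0, 0, 0, 0.6]],
  ],
)

```text
t: 1.03
tcp_pos: [0.1441, 0.6079, 0.261]
tool_rot: [0.659, 0.752, -0.0, 0.0]
force: [0.1, 0.2, 0.2]
finger_gap: 0.001
gripper_force: 0.0
```

Call:
drive_tool(
  deltas=[
    [[0, 0, 0, 0.063], [0, 0, 0, 0.063]],
  ],
)

```text
t: 1.2
tcp_pos: [0.1441, 0.6079, 0.261]
tool_rot: [0.68, 0.733, -0.0, 0.0]
force: [-0.0, -0.3, -0.7]
finger_gap: 0.0
gripper_force: 0.0
```

```bash
cat >> h.py <<'E'
A=0.0754; NR=np.array([[np.cos(A),-np.sin(A)],[np.sin(A),np.cos(A)]]); NEST=np.array([.5266,.0492])
def N(x,y): return NR@(np.array([x,y])/1000)+NEST   # nest mm -> world m
def gon(x,y,z,yaw=A): 
    s=manip.sense(); print("tcp nest",(NR.T@(s["tcp_pos"][:2]-NEST)*1000).round(1)); go(*N(x,y),z,yaw)
E
python3 - <<'E'
from h import *
gon(-66,-15,.27)
E
```

```text
tcp nest [-339.4  586. ]
delta [-600.6  274.2   -8.7] turn -0.001 | tcp [0.1441 0.6079 0.261 ] yaw_y 0.074 q6 1.09 gap 0.0 F [-0.  -0.3 -0.7] t 1.2
```

Call:
drive_tool(
  deltas=[
    [[-36, 16, -2, 0], [-72, 33, -2, 0], [-108, 49, -2, 0], [-144, 66, -2, 0], [-180, 82, -2, 0]],
  ],
)

```text
t: 1.62
tcp_pos: [0.2399, 0.4332, 0.2633]
tool_rot: [0.679, 0.734, 0.0, 0.0]
force: [0.7, 0.1, 0.7]
finger_gap: -0.002
gripper_force: 0.0
```

Call:
drive_tool(
  deltas=[
    [[-36, 16, -2, 0], [-72, 33, -2, 0], [-108, 49, -2, 0], [-144, 66, -2, 0], [-180, 82, -2, 0]],
  ],
)

```text
t: 2.03
tcp_pos: [0.3353, 0.2598, 0.2656]
tool_rot: [0.679, 0.734, 0.0, 0.0]
force: [1.1, 0.4, 0.3]
finger_gap: -0.001
gripper_force: 0.0
```

Call:
drive_tool(
  deltas=[
    [[-36, 16, -2, 0], [-72, 33, -2, 0], [-108, 49, -2, 0], [-144, 66, -2, 0], [-180, 82, -2, 0]],
  ],
)

```text
t: 2.45
tcp_pos: [0.4306, 0.0862, 0.2676]
tool_rot: [0.679, 0.734, 0.0, 0.0]
force: [0.7, 0.3, 0.1]
finger_gap: -0.001
gripper_force: 0.0
```

Call:
drive_tool(
  deltas=[
    [[-30, 14, -2, 0], [-60, 28, -2, 0], [-60, 28, 30, 0], [-60, 28, 70, 0], [-60, 28, 102, 0]],
  ],
)

```text
t: 2.87
tcp_pos: [0.4627, 0.0294, 0.1641]
tool_rot: [0.68, 0.733, 0.0, 0.001]
force: [0.4, -0.9, -0.2]
finger_gap: 0.003
gripper_force: 0.0
```

```bash
python3 - <<'E'
from h import *
gon(-66,-10,.165)
for th in np.arange(-.05,1.13,.08): print(round(th,2),(170-236.5*np.cos(th)).round(0),(236.5*np.sin(th)).round(0))
E
```

```text
tcp nest [-65.2 -15. ]
delta [ 5.  -0.8 -0.9] turn -0.0 | tcp [0.4627 0.0294 0.1641] yaw_y 0.075 q6 -0.25 gap 0.2 F [ 0.4 -0.9 -0.2] t 2.9
-0.05 -66.0 -12.0
0.03 -66.0 7.0
0.11 -65.0 26.0
0.19 -62.0 45.0
0.27 -58.0 63.0
0.35 -52.0 81.0
0.43 -45.0 99.0
0.51 -36.0 115.0
0.59 -27.0 132.0
0.67 -15.0 147.0
0.75 -3.0 161.0
0.83 10.0 175.0
0.91 25.0 187.0
0.99 40.0 198.0
1.07 56.0 207.0
```

Call:
drive_tool(
  deltas=[
    [[22, -1, 0, 0], [41, 0, 0, 0], [60, 3, 0, 0], [78, 7, 0, 0], [96, 13, 0, 0]],
  ],
)

```text
t: 3.28
tcp_pos: [0.468, 0.1271, 0.1651]
tool_rot: [0.679, 0.734, -0.001, 0.0]
force: [0.6, -4.0, -0.9]
finger_gap: 0.004
gripper_force: 1.4
```

Call:
drive_tool(
  deltas=[
    [[18, 7, 0, 0], [34, 16, 0, 0], [51, 25, 0, 0], [66, 37, 0, 0], [80, 49, 0, 0]],
  ],
)

```text
t: 3.7
tcp_pos: [0.5127, 0.2102, 0.1658]
tool_rot: [0.679, 0.734, 0.0, 0.002]
force: [3.0, -7.7, 0.9]
finger_gap: 0.001
gripper_force: 3.4
```

Call:
drive_tool(
  deltas=[
    [[14, 13, 0, 0], [26, 28, 0, 0], [37, 43, 0, 0], [46, 59, 0, 0], [51, 68, 0, 0]],
  ],
)

```text
t: 4.12
tcp_pos: [0.5772, 0.2667, 0.1659]
tool_rot: [0.679, 0.734, 0.001, 0.001]
force: [-0.0, -2.9, 3.4]
finger_gap: -0.002
gripper_force: 1.9
```

```bash
python3 - <<'E'
from h import *
gon(65,212,.165)
im=vision.snapshot("top")
cv2.imwrite("pics/swing.png",im[:,:,::-1])
E
```

```text
tcp nest [ 66.8 213. ]
delta [-1.  -1.8  0.9] turn 0.002 | tcp [0.5772 0.2667 0.1659] yaw_y 0.077 q6 0.18 gap -0.2 F [-0.  -2.9  3.4] t 4.1
```

View pics/swing.png

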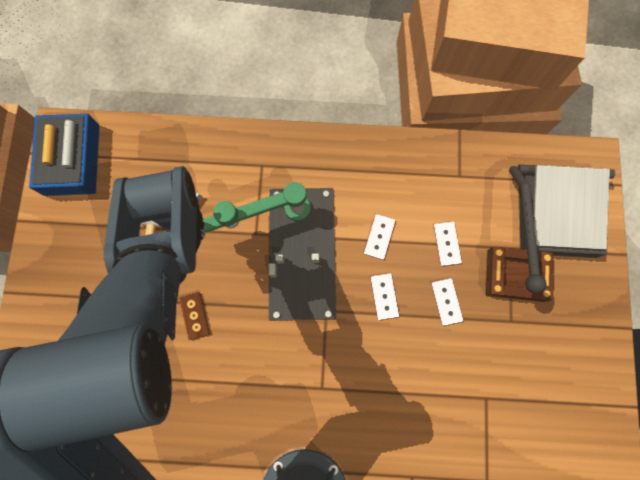

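Call:
drive_tool(
  deltas=[
    [[-20, -30, -20, 0], [-30, -50, -55, 0], [-40, -60, -90, 0], [-50, -80, -100, 0], [-60, -100, -100, 0]],
  ],
)

```text
t: 4.58
tcp_pos: [0.4811, 0.199, 0.2688]
tool_rot: [0.679, 0.734, 0.003, 0.002]
force: [0.6, 0.0, -0.6]
finger_gap: 0.001
gripper_force: 0.0
```

```bash
cat >> h.py <<'E'
def plan(legs, jaw=None, p=None, yaw=None):
    """legs: (x,y,z,yaw[,rate mm/row]) world; prints one end delta per 5-row call, starting from the present pose"""
    s=manip.sense(); r=R.from_quat(s["tool_rot"]).as_matrix()
    p=s["tcp_pos"] if p is None else p; yaw=np.arctan2(r[1,1],r[0,1]) if yaw is None else yaw
    print("tcp",s["tcp_pos"].round(4),"yaw",round(yaw,3),"q6",s["q"][5].round(2),"gap",round(s["finger_gap"]*85.4,1),"F",s["force"].round(1),"t",round(s["t"],1))
    for L in legs:
        g=np.array(L[:3]); ty=L[3]; rate=L[4] if len(L)>4 else 40
        k=int(np.ceil(max(np.linalg.norm(g-p)*1000/rate,abs(ty-yaw)/.122))); 
        i=0; p0=p.copy(); y0=yaw
        while i<k:
            m=min(5,k-i); i+=m; q=p0+(g-p0)*i/k; yy=y0+(ty-y0)*i/k
            d=(q-p)*1000; c,sn=np.cos(yaw),np.sin(yaw)
            # tool y=(c,sn), x=(-sn,c), z down
            o=np.round([-sn*d[0]+c*d[1],c*d[0]+sn*d[1],-d[2]],1); t=round(-(yy-yaw),3)
            print(f"  rows {m}: {o.tolist()} turn {t}")
            p=p+np.array([-sn*o[0]+c*o[1],c*o[0]+sn*o[1],-o[2]])/1000; yaw=yaw-t
E
python3 - <<'E'
from h import *
for r in plates()[1]: print([float(v) for v in r[:5]],r[5])
x,y,a=.4794,-.1728,.212
plan([(x,y,.10,a-np.pi/2),(x,y,.001,a-np.pi/2,25)])
E
```

```text
[0.4752, -0.331, 0.272, 0.1095, 0.053] (np.float64(446.9), np.float64(301.6))
[0.4796, -0.1727, 0.212, 0.1096, 0.0529] (np.float64(384.3), np.float64(296.3))
[0.626, -0.3313, 0.178, 0.1097, 0.0531] (np.float64(447.3), np.float64(243.2))
[0.6341, -0.1551, -0.257, 0.1097, 0.0526] (np.float64(379.4), np.float64(236.4))
[0.6634, 0.4493, -1.542, 0.0767, 0.0292] (np.float64(149.2), np.float64(212.6))
[1.2267, 0.3275, -1.258, 0.2322, 0.0944] (np.float64(217.2), np.float64(24.6))
tcp [0.4745 0.197  0.2666] yaw 0.077 q6 0.1 gap -0.3 F [-5.5 -1.6 -1.4] t 4.6
  rows 5: [-153.8, -9.8, 69.4] turn 0.598
  rows 5: [-132.6, 78.5, 69.4] turn 0.598
  rows 2: [-26.2, 55.8, 27.8] turn 0.239
  rows 4: [0.0, 0.0, 99.0] turn 0.0
```

Call:
drive_tool(
  deltas=[
    [[-31, -2, 14, 0.12], [-62, -4, 28, 0.24], [-92, -6, 42, 0.36], [-123, -8, 55, 0.48], [-154, -10, 69, 0.598]],
  ],
  jaw=66,
)

```text
t: 5.05
tcp_pos: [0.4805, 0.0438, 0.1958]
tool_rot: [0.867, 0.499, 0.0, -0.0]
force: [0.0, 0.1, 0.5]
finger_gap: 0.709
gripper_force: 0.0
```

Call:
drive_tool(
  deltas=[
    [[-27, 16, 14, 0.12], [-53, 31, 28, 0.24], [-80, 47, 42, 0.36], [-106, 63, 55, 0.48], [-133, 78, 69, 0.598]],
  ],
)

```text
t: 5.47
tcp_pos: [0.482, -0.1106, 0.1266]
tool_rot: [0.975, 0.221, 0.0, -0.0]
force: [1.0, -0.3, -0.4]
finger_gap: 0.776
gripper_force: 0.0
```

Call:
drive_tool(
  deltas=[
    [[-13, 28, 14, 0.12], [-26, 56, 28, 0.239], [-26, 56, 28, 0.239], [-26, 56, 28, 0.239]],
  ],
)

```text
t: 5.8
tcp_pos: [0.4826, -0.1722, 0.0983]
tool_rot: [0.995, 0.104, -0.001, -0.001]
force: [-0.3, -0.5, 0.7]
finger_gap: 0.775
gripper_force: 0.0
```

```bash
python3 - <<'E'
from h import *
import json
p=manip.sense(); im=vision.snapshot("wrist"); cv2.imwrite("pics/w1.png",im[:,:,::-1])
m=vision.camera_model("wrist"); print({k:np.round(v,4).tolist() for k,v in m.items()})
x,y,a=.4796,-.1727,.212
plan([(x,y,.06,a-np.pi/2),(x,y,.001,a-np.pi/2,25)])
E
```

```text
{'camera_matrix': [[371.6483, 0.0, 316.9121], [0.0, 371.6483, 240.8909], [0.0, 0.0, 1.0]], 'rvec': [-2.2369, 1.8075, 0.2993], 'tvec': [-0.2676, 0.413, 0.394]}
tcp [ 0.4825 -0.1709  0.0988] yaw -1.36 q6 0.8 gap 65.7 F [0.6 0.2 0.4] t 5.8
  rows 1: [-3.2, 1.1, 38.8] turn -0.001
  rows 3: [0.0, 0.0, 59.0] turn 0.0
```

View pics/w1.png

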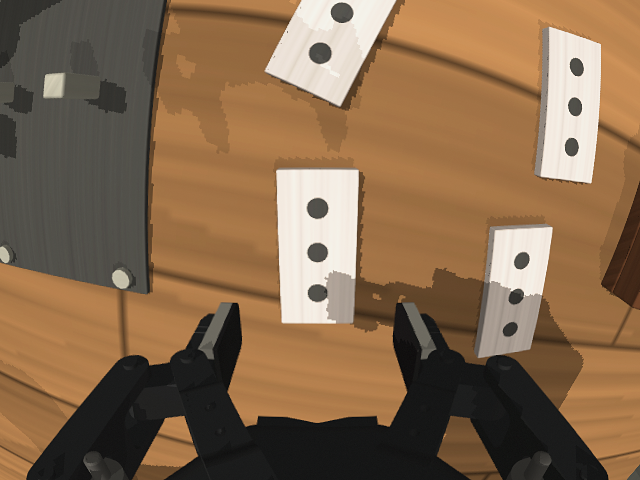

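The wrist view shows the plate centred between the open fingers at about (317,250), with its edges parallel to them.

Call:
drive_tool(
  deltas=[
    [[-3, 1, 30, 0], [-3, 1, 60, 0], [-3, 1, 80, 0], [-3, 1, 92, 0], [-3, 1, 98, 0]],
  ],
)

```text
t: 6.27
tcp_pos: [0.4797, -0.1705, 0.0003]
tool_rot: [0.994, 0.107, -0.001, -0.001]
force: [-0.4, -0.4, 0.2]
finger_gap: 0.773
gripper_force: 0.0
```

Call:
drive_tool(
  deltas=[
    [[0, 0, 1, 0], [0, 0, 1, 0]],
  ],
)

```text
t: 6.43
tcp_pos: [0.4808, -0.1718, 0.0008]
tool_rot: [0.994, 0.106, 0.0, 0.0]
force: [0.2, -0.8, 0.7]
finger_gap: 0.774
gripper_force: 0.0
```

```bash
python3 - <<'E'
from h import *
plan([])
E
```

```text
tcp [ 0.4808 -0.1718  0.0008] yaw -1.358 q6 0.8 gap 66.1 F [ 0.2 -0.8  0.7] t 6.4
```

Call:
drive_tool(
  deltas=[
    [[0, 0, 1.5, 0], [0, 0, 1.5, 0], [0, 0, 1.5, 0], [0, 0, 1.5, 0], [0, 0, 1.5, 0]],
  ],
  jaw=40,
  force=50,
)

```text
t: 6.85
tcp_pos: [0.4814, -0.1727, 0.0001]
tool_rot: [0.994, 0.105, 0.001, 0.001]
force: [0.5, 2.1, 6.5]
finger_gap: 0.586
gripper_force: 52.7
```

Call:
drive_tool(
  deltas=[
    [[0, 0, 0, 0], [0, 0, -10, 0], [0, 0, -40, 0], [0, 0, -70, 0], [0, 0, -100, 0]],
  ],
)

```text
t: 7.27
tcp_pos: [0.48, -0.1725, 0.1002]
tool_rot: [0.994, 0.105, -0.001, -0.0]
force: [0.4, -1.1, -1.0]
finger_gap: 0.591
gripper_force: 52.9
```

```bash
python3 - <<'E'
from h import *
x,y=N(-4,-4)
plan([(x,y,.08,A),(x,y,.009,A,20)])
im=vision.snapshot("wrist"); cv2.imwrite("pics/w2.png",im[:,:,::-1])
E
```

```text
tcp [ 0.48   -0.1725  0.1002] yaw -1.36 q6 0.8 gap 50.5 F [ 0.4 -1.1 -1. ] t 7.3
  rows 5: [36.4, -84.9, 8.4] turn -0.598
  rows 5: [77.9, -49.6, 8.4] turn -0.598
  rows 2: [36.9, 1.1, 3.4] turn -0.239
  rows 4: [-0.0, 0.0, 71.0] turn -0.0
```

View pics/w2.png

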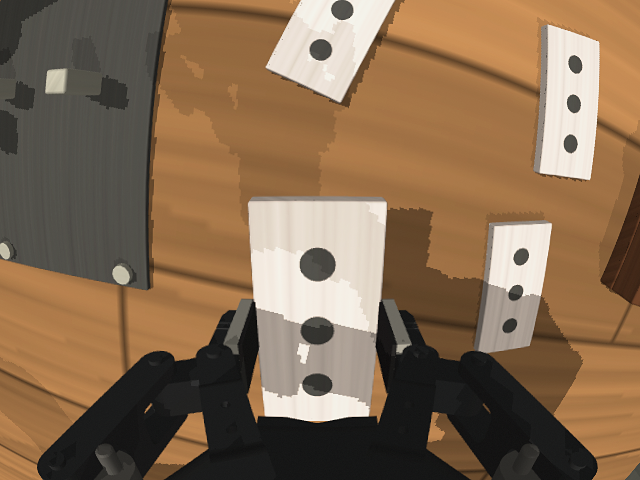

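The plate is held between the pads, centred and square, and the jaw gap reads 50.5 mm.

Call:
drive_tool(
  deltas=[
    [[7, -17, 2, -0.12], [15, -34, 3, -0.24], [22, -51, 5, -0.36], [29, -68, 7, -0.48], [36, -85, 8, -0.598]],
  ],
)

```text
t: 7.73
tcp_pos: [0.4979, -0.0814, 0.0912]
tool_rot: [0.918, 0.396, 0.0, 0.0]
force: [0.6, -0.3, -1.9]
finger_gap: 0.586
gripper_force: 52.9
```

Call:
drive_tool(
  deltas=[
    [[16, -10, 2, -0.12], [31, -20, 3, -0.24], [47, -30, 5, -0.36], [62, -40, 7, -0.48], [78, -50, 8, -0.598]],
  ],
)

```text
t: 8.15
tcp_pos: [0.5155, 0.0096, 0.0831]
tool_rot: [0.761, 0.649, -0.0, 0.0]
force: [0.5, 0.5, -0.9]
finger_gap: 0.588
gripper_force: 52.9
```

Call:
drive_tool(
  deltas=[
    [[18, 1, 2, -0.12], [37, 1, 4, -0.239], [37, 1, 4, -0.239], [37, 1, 4, -0.239]],
  ],
)

```text
t: 8.48
tcp_pos: [0.5225, 0.0458, 0.0791]
tool_rot: [0.68, 0.733, -0.0, 0.0]
force: [-1.1, 0.3, -1.1]
finger_gap: 0.583
gripper_force: 52.9
```

```bash
python3 - <<'E'
from h import *
x,y=N(-4,-4)
plan([(x,y,.008,A,20)])
E
```

```text
tcp [0.5225 0.0458 0.0791] yaw 0.075 q6 -0.2 gap 49.8 F [-1.1  0.3 -1.1] t 8.5
  rows 4: [-1.0, 0.3, 71.1] turn 0.0
```

Call:
drive_tool(
  deltas=[
    [[-1, 0, 25, 0], [-1, 0, 45, 0], [-1, 0, 60, 0], [-1, 0, 68, 0], [-1, 0, 72, 0]],
  ],
)

```text
t: 8.9
tcp_pos: [0.5222, 0.0433, 0.006]
tool_rot: [0.681, 0.732, -0.001, -0.001]
force: [-6.5, -1.6, 38.3]
finger_gap: 0.586
gripper_force: 57.6
```

Call:
drive_tool(
  deltas=[
    [[0, 0, 0, 0], [0, 0, 0, 0]],
  ],
)

```text
t: 9.07
tcp_pos: [0.5233, 0.0436, 0.0073]
tool_rot: [0.681, 0.733, 0.0, 0.0]
force: [1.1, 0.3, -1.2]
finger_gap: 0.59
gripper_force: 52.9
```

Call:
drive_tool(
  deltas=[
    [[0, 0, 0, 0], [0, 0, 0, 0], [0, 0, 0, 0], [0, 0, -5, 0], [0, 0, -20, 0]],
  ],
  jaw=66,
)

```text
t: 9.48
tcp_pos: [0.5217, 0.0444, 0.0261]
tool_rot: [0.68, 0.733, -0.001, -0.001]
force: [0.3, 0.1, 0.1]
finger_gap: 0.769
gripper_force: 0.0
```

Call:
drive_tool(
  deltas=[
    [[0, 0, -30, 0], [0, 0, -60, 0], [0, 0, -90, 0]],
  ],
)

```text
t: 9.73
tcp_pos: [0.5224, 0.0443, 0.1182]
tool_rot: [0.68, 0.733, -0.0, -0.0]
force: [-0.1, -0.5, -0.8]
finger_gap: 0.774
gripper_force: 0.0
```

```bash
python3 - <<'E'
from h import *
im=vision.snapshot("wrist"); cv2.imwrite("pics/w3.png",im[:,:,::-1])
for r in plates()[1][:4]: print([float(v) for v in r[:5]],r[5])
E
```

```text
[0.4752, -0.3309, 0.272, 0.1097, 0.0529] (np.float64(446.9), np.float64(301.6))
[0.6259, -0.3313, 0.183, 0.1101, 0.0534] (np.float64(447.3), np.float64(243.2))
[0.6341, -0.155, -0.257, 0.11, 0.0528] (np.float64(379.3), np.float64(236.4))
[0.6608, 0.4469, 1.523, 0.0784, 0.0343] (np.float64(149.9), np.float64(213.6))
```

View pics/w3.png

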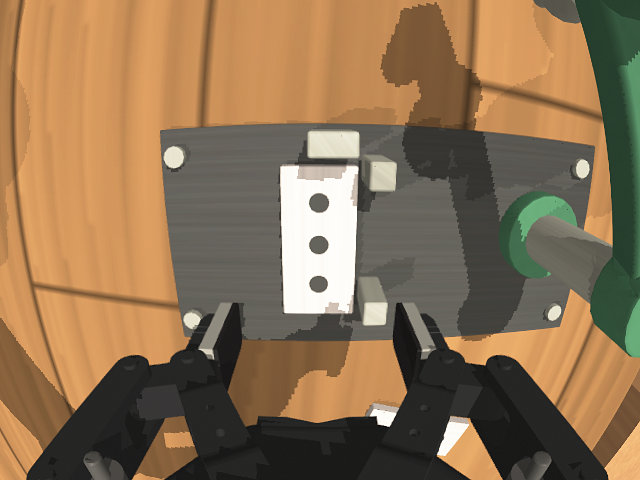

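The plate lies on the base, square, about 4 mm from both the far stops (near (380,175) and (372,300)) and the side stop (332,145).

```bash
python3 - <<'E'
from h import *
x,y,a=.6341,-.155,-.257; g=a+np.pi/2
plan([(x,y,.09,g)])
E
```

```text
tcp [0.5262 0.044  0.1217] yaw 0.075 q6 -0.2 gap 66.2 F [ 1.5 -0.4 -0.6] t 9.8
  rows 5: [-93.9, 42.1, 14.4] turn -0.563
  rows 5: [-101.9, -14.5, 14.4] turn -0.563
  rows 1: [-15.6, -13.3, 2.9] turn -0.112
```

Call:
drive_tool(
  deltas=[
    [[-19, 8, 3, -0.113], [-38, 17, 6, -0.225], [-56, 25, 9, -0.338], [-75, 34, 12, -0.45], [-94, 42, 14, -0.563]],
  ],
)

```text
t: 10.25
tcp_pos: [0.5717, -0.0469, 0.1022]
tool_rot: [0.447, 0.895, -0.0, -0.0]
force: [-0.0, -0.0, 0.2]
finger_gap: 0.771
gripper_force: 0.0
```

Call:
drive_tool(
  deltas=[
    [[-20, -3, 3, -0.113], [-41, -6, 6, -0.225], [-61, -9, 9, -0.338], [-82, -12, 12, -0.45], [-102, -14, 14, -0.563]],
  ],
)

```text
t: 10.67
tcp_pos: [0.6209, -0.1374, 0.0879]
tool_rot: [0.181, 0.983, 0.0, -0.001]
force: [0.2, 0.1, 0.4]
finger_gap: 0.775
gripper_force: 0.0
```

Call:
drive_tool(
  deltas=[
    [[-16, -13, 0, -0.112], [-16, -13, 0, -0.112], [-16, -13, 0, -0.112], [-16, -13, 0, -0.112]],
  ],
)

```text
t: 11.0
tcp_pos: [0.6303, -0.1536, 0.0882]
tool_rot: [0.129, 0.992, 0.001, -0.001]
force: [0.0, 0.7, -0.2]
finger_gap: 0.774
gripper_force: 0.0
```

```bash
python3 - <<'E'
from h import *
x,y,a=.6341,-.155,-.257; g=a+np.pi/2
plan([(x,y,.001,g)])
E
```

```text
tcp [ 0.6303 -0.1536  0.0882] yaw 1.311 q6 -1.72 gap 66.1 F [ 0.   0.7 -0.2] t 11.0
  rows 3: [-4.0, -0.3, 87.2] turn -0.003
```

Call:
drive_tool(
  deltas=[
    [[-4, 0, 25, 0], [-4, 0, 50, 0], [-4, 0, 70, 0], [-4, 0, 80, 0], [-4, 0, 84, 0]],
  ],
)

```text
t: 11.42
tcp_pos: [0.6333, -0.1537, 0.0028]
tool_rot: [0.128, 0.992, 0.001, -0.002]
force: [-0.3, 0.7, 0.2]
finger_gap: 0.774
gripper_force: 0.0
```

Call:
drive_tool(
  deltas=[
    [[0, 0, 3, 0], [0, 0, 3, 0]],
  ],
)

```text
t: 11.58
tcp_pos: [0.6355, -0.1552, 0.0021]
tool_rot: [0.128, 0.992, -0.0, 0.0]
force: [-0.1, 0.3, 1.0]
finger_gap: 0.771
gripper_force: 0.0
```

Call:
drive_tool(
  deltas=[
    [[0, 0, 0, 0], [0, 0, 0, 0], [0, 0, 0, 0], [0, 0, 0, 0], [0, 0, 0, 0]],
  ],
  jaw=40,
)

```text
t: 12.0
tcp_pos: [0.6365, -0.1559, 0.0035]
tool_rot: [0.129, 0.992, -0.0, 0.001]
force: [-0.3, 1.1, 5.6]
finger_gap: 0.583
gripper_force: 52.4
```

Call:
drive_tool(
  deltas=[
    [[0, 0, -10, 0], [0, 0, -40, 0], [0, 0, -70, 0], [0, 0, -100, 0], [0, 0, -100, 0]],
  ],
)

```text
t: 12.42
tcp_pos: [0.6393, -0.1572, 0.1087]
tool_rot: [0.128, 0.992, -0.002, 0.006]
force: [0.5, -1.0, 0.2]
finger_gap: 0.581
gripper_force: 52.4
```

```bash
python3 - <<'E'
from h import *
x,y=N(-4,-4)
plan([(x,y,.09,A)])
E
```

```text
tcp [ 0.6393 -0.1572  0.1087] yaw 1.313 q6 -1.72 gap 49.6 F [ 0.5 -1.   0.2] t 12.4
  rows 5: [74.6, 75.3, 8.5] turn 0.563
  rows 5: [103.3, 24.0, 8.5] turn 0.562
  rows 1: [20.0, -7.0, 1.7] turn 0.113
```

Call:
drive_tool(
  deltas=[
    [[15, 15, 2, 0.113], [30, 30, 3, 0.225], [45, 45, 5, 0.338], [60, 60, 7, 0.45], [74, 75, 8, 0.563]],
  ],
)

```text
t: 12.83
tcp_pos: [0.5815, -0.0633, 0.0935]
tool_rot: [0.402, 0.916, -0.0, -0.001]
force: [-0.5, 0.2, -0.8]
finger_gap: 0.58
gripper_force: 52.4
```

Call:
drive_tool(
  deltas=[
    [[20, 5, 2, 0.113], [41, 10, 3, 0.225], [62, 14, 5, 0.338], [82, 19, 7, 0.45], [103, 24, 8, 0.562]],
  ],
)

```text
t: 13.25
tcp_pos: [0.5293, 0.0283, 0.0856]
tool_rot: [0.64, 0.768, -0.0, -0.0]
force: [-0.7, 0.8, -0.8]
finger_gap: 0.582
gripper_force: 52.4
```

Call:
drive_tool(
  deltas=[
    [[16, -7, 2, 0.113], [16, -7, 2, 0.113], [16, -7, 2, 0.113], [16, -7, 2, 0.113], [16, -7, 2, 0.113]],
  ],
)

```text
t: 13.67
tcp_pos: [0.5216, 0.0411, 0.084]
tool_rot: [0.68, 0.733, 0.0, 0.001]
force: [-0.4, -1.0, -1.3]
finger_gap: 0.581
gripper_force: 52.4
```

Call:
drive_tool(
  deltas=[
    [[0, 0, 0, 0], [0, 0, 0, 0], [0, 0, 0, 0], [0, 0, 0, 0]],
  ],
)

```text
t: 14.0
tcp_pos: [0.5206, 0.0416, 0.0838]
tool_rot: [0.68, 0.733, 0.0, 0.0]
force: [0.4, -0.1, -1.1]
finger_gap: 0.579
gripper_force: 52.4
```

```bash
python3 - <<'E'
from h import *
x,y=N(-4,-7)
plan([(x,y,.02,A)])
im=vision.snapshot("wrist"); cv2.imwrite("pics/w4.png",im[:,:,::-1])
E
```

```text
tcp [0.5206 0.0416 0.0838] yaw 0.075 q6 -0.21 gap 49.5 F [ 0.4 -0.1 -1.1] t 14.0
  rows 2: [0.2, 2.5, 63.8] turn -0.001
```

View pics/w4.png

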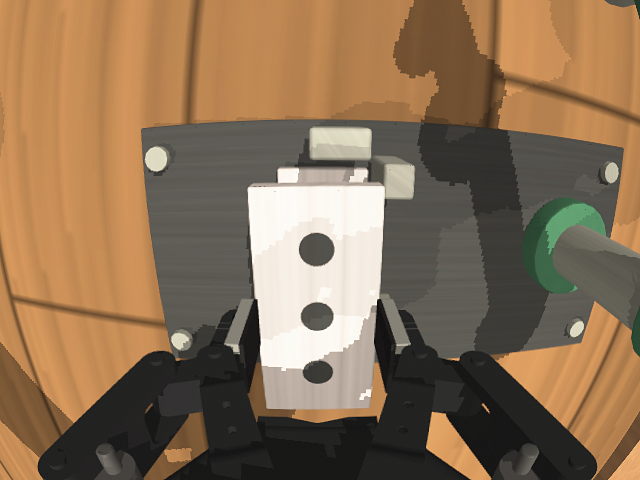

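The plate is held about 5 mm further towards +y than the first one (middle spot at (317,316), previously 330), so I shift the placing by −2 mm.

Call:
drive_tool(
  deltas=[
    [[-2, 2, 20, 0], [-2, 2, 40, 0], [-2, 2, 52, 0], [-2, 2, 60, 0], [-2, 2, 62, 0]],
  ],
)

```text
t: 14.47
tcp_pos: [0.5218, 0.0401, 0.0205]
tool_rot: [0.68, 0.733, -0.001, -0.001]
force: [0.1, -0.2, -1.1]
finger_gap: 0.582
gripper_force: 52.4
```

Call:
drive_tool(
  deltas=[
    [[0, 0, 1, 0], [0, 0, 2, 0], [0, 0, 3, 0]],
  ],
)

```text
t: 14.72
tcp_pos: [0.5232, 0.0401, 0.0195]
tool_rot: [0.68, 0.733, 0.0, 0.001]
force: [-1.1, 0.2, 9.2]
finger_gap: 0.583
gripper_force: 53.4
```

Call:
drive_tool(
  deltas=[
    [[0, 0, 0, 0], [0, 0, 0, 0], [0, 0, 0, 0], [0, 0, -5, 0], [0, 0, -20, 0]],
  ],
  jaw=66,
)

```text
t: 15.13
tcp_pos: [0.5213, 0.0402, 0.038]
tool_rot: [0.68, 0.733, -0.001, -0.001]
force: [0.1, 0.0, 0.1]
finger_gap: 0.775
gripper_force: 0.0
```

Call:
drive_tool(
  deltas=[
    [[0, 0, -30, 0], [0, 0, -60, 0], [0, 0, -80, 0], [0, 0, -80, 0], [0, 0, -80, 0]],
  ],
)

```text
t: 15.55
tcp_pos: [0.5235, 0.04, 0.1204]
tool_rot: [0.68, 0.733, 0.001, 0.002]
force: [-0.2, 0.3, -1.2]
finger_gap: 0.775
gripper_force: 0.0
```

```bash
python3 - <<'E'
from h import *
im=vision.snapshot("wrist"); cv2.imwrite("pics/w5.png",im[:,:,::-1])
P=[r for r in plates()[1] if r[1]<-.1]
for r in P: print([float(v) for v in r[:5]],r[5])
r=max(P); plan([(r[0],r[1],.09,r[2]-np.pi/2)])
E
```

```text
[0.4751, -0.331, 0.272, 0.1096, 0.0531] (np.float64(446.9), np.float64(301.6))
[0.626, -0.3313, 0.181, 0.1099, 0.0535] (np.float64(447.3), np.float64(243.2))
tcp [0.5219 0.0402 0.1184] yaw 0.075 q6 -0.21 gap 66.4 F [-0.1 -0.1 -0.9] t 15.7
  rows 5: [-145.5, 29.2, 10.9] turn 0.563
  rows 5: [-107.4, 102.4, 11.0] turn 0.564
  rows 3: [-21.6, 86.4, 6.5] turn 0.338
```

View pics/w5.png

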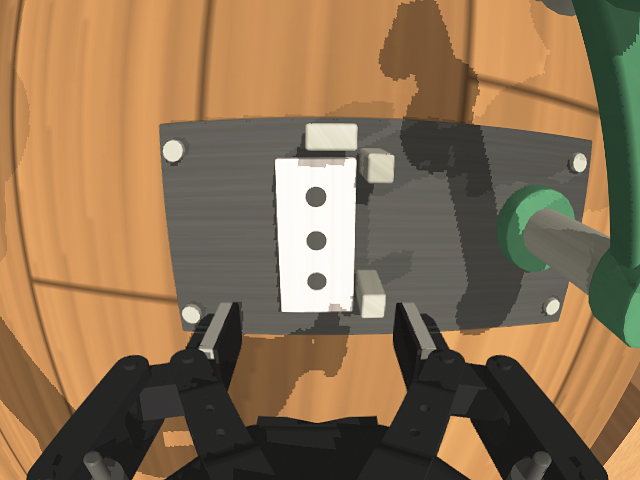

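The second plate lies squarely on the first, with small gaps to the stops. Next comes the third plate.

Call:
drive_tool(
  deltas=[
    [[-29, 6, 2, 0.113], [-58, 12, 4, 0.225], [-87, 18, 6, 0.338], [-116, 23, 9, 0.45], [-145, 29, 11, 0.563]],
  ],
)

```text
t: 16.07
tcp_pos: [0.5612, -0.1031, 0.1058]
tool_rot: [0.858, 0.513, -0.001, -0.002]
force: [1.1, 0.1, 0.0]
finger_gap: 0.774
gripper_force: 0.0
```

Call:
drive_tool(
  deltas=[
    [[-21, 20, 2, 0.113], [-43, 41, 4, 0.225], [-64, 61, 6, 0.338], [-86, 82, 9, 0.45], [-107, 102, 11, 0.564]],
  ],
)

```text
t: 16.48
tcp_pos: [0.6013, -0.2456, 0.0944]
tool_rot: [0.967, 0.254, -0.001, -0.001]
force: [-0.6, -0.5, 0.5]
finger_gap: 0.774
gripper_force: 0.0
```

Call:
drive_tool(
  deltas=[
    [[-7, 29, 2, 0.113], [-14, 57, 4, 0.225], [-22, 86, 6, 0.338], [-22, 86, 6, 0.338], [-22, 86, 6, 0.338]],
  ],
)

```text
t: 16.9
tcp_pos: [0.6247, -0.3315, 0.0882]
tool_rot: [0.996, 0.089, -0.001, -0.001]
force: [-0.4, 1.2, 0.1]
finger_gap: 0.777
gripper_force: 0.0
```

Call:
drive_tool(
  deltas=[
    [[0, 0, 0, 0], [0, 0, 0, 0], [0, 0, 0, 0], [0, 0, 0, 0]],
  ],
)

```text
t: 17.23
tcp_pos: [0.6257, -0.3288, 0.0907]
tool_rot: [0.996, 0.091, -0.0, -0.0]
force: [-0.5, 0.0, -0.3]
finger_gap: 0.776
gripper_force: 0.0
```

```bash
python3 - <<'E'
from h import *
P=[r for r in plates()[1] if r[1]<-.1]
for r in P: print([float(v) for v in r[:5]],r[5])
plan([(.626,-.3313,.002,.181-np.pi/2)])
E
```

```text
[0.8054, -0.8188, -0.021, 0.2743, 0.0419] (np.float64(631.6), np.float64(187.6))
[1.0605, -0.8235, -0.389, 0.0801, 0.0689] (np.float64(626.6), np.float64(99.2))
[1.1713, -0.7271, -0.33, 0.0989, 0.0442] (np.float64(589.3), np.float64(61.2))
tcp [ 0.6259 -0.3291  0.0909] yaw -1.389 q6 0.75 gap 66.2 F [0.6 0.  0.1] t 17.3
  rows 3: [-0.3, 2.2, 88.9] turn 0.001
```

Call:
drive_tool(
  deltas=[
    [[0, 1, 25, 0], [0, 2, 50, 0], [0, 2, 70, 0], [0, 2, 82, 0], [0, 2, 88, 0]],
  ],
)

```text
t: 17.7
tcp_pos: [0.6251, -0.331, 0.0008]
tool_rot: [0.996, 0.091, -0.001, -0.001]
force: [-0.4, 0.0, -0.2]
finger_gap: 0.773
gripper_force: 0.0
```

Call:
drive_tool(
  deltas=[
    [[0, 0, 0, 0], [0, 0, 0, 0], [0, 0, 0, 0]],
  ],
)

```text
t: 17.95
tcp_pos: [0.6272, -0.3328, 0.0043]
tool_rot: [0.996, 0.09, 0.001, 0.001]
force: [0.4, 0.1, -0.0]
finger_gap: 0.774
gripper_force: 0.0
```

Call:
drive_tool(
  deltas=[
    [[0, 0, 0, 0], [0, 0, 0, 0], [0, 0, 0, 0], [0, 0, 0, 0], [0, 0, 0, 0]],
  ],
  jaw=40,
)

```text
t: 18.37
tcp_pos: [0.6272, -0.3327, 0.0051]
tool_rot: [0.996, 0.09, 0.001, 0.001]
force: [-1.3, 0.8, 5.7]
finger_gap: 0.574
gripper_force: 50.7
```

Call:
drive_tool(
  deltas=[
    [[0, 0, -10, 0], [0, 0, -40, 0], [0, 0, -70, 0], [0, 0, -100, 0], [0, 0, -100, 0]],
  ],
)

```text
t: 18.78
tcp_pos: [0.63, -0.3349, 0.1107]
tool_rot: [0.996, 0.09, 0.005, 0.005]
force: [1.9, -1.5, -0.3]
finger_gap: 0.572
gripper_force: 52.3
```

```bash
python3 - <<'E'
from h import *
x,y=N(-4,-4)
plan([(x,y,.095,A)])
E
```

```text
tcp [ 0.63   -0.3349  0.1107] yaw -1.39 q6 0.75 gap 48.9 F [ 1.9 -1.5 -0.3] t 18.8
  rows 5: [-14.2, -151.1, 6.0] turn -0.564
  rows 5: [68.8, -135.4, 6.1] turn -0.563
  rows 3: [78.2, -46.6, 3.6] turn -0.338
```

Call:
drive_tool(
  deltas=[
    [[-3, -30, 1, -0.113], [-6, -60, 2, -0.225], [-8, -90, 4, -0.338], [-11, -120, 5, -0.45], [-14, -151, 6, -0.564]],
  ],
)

```text
t: 19.2
tcp_pos: [0.5844, -0.1851, 0.0967]
tool_rot: [0.931, 0.366, -0.0, -0.0]
force: [0.9, -0.1, -1.9]
finger_gap: 0.575
gripper_force: 52.2
```

Call:
drive_tool(
  deltas=[
    [[14, -27, 1, -0.113], [27, -54, 2, -0.225], [41, -81, 4, -0.338], [55, -108, 5, -0.45], [69, -135, 6, -0.563]],
  ],
)

```text
t: 19.62
tcp_pos: [0.5437, -0.0389, 0.0909]
tool_rot: [0.792, 0.61, -0.0, -0.0]
force: [0.5, 0.1, -2.0]
finger_gap: 0.577
gripper_force: 52.2
```

Call:
drive_tool(
  deltas=[
    [[26, -16, 1, -0.113], [52, -31, 2, -0.225], [76, -46, 4, -0.338], [76, -46, 4, -0.338], [76, -46, 4, -0.338]],
  ],
)

```text
t: 20.03
tcp_pos: [0.5189, 0.0466, 0.0868]
tool_rot: [0.679, 0.734, -0.0, -0.0]
force: [0.5, -1.1, -1.6]
finger_gap: 0.575
gripper_force: 52.3
```

Call:
drive_tool(
  deltas=[
    [[0, 0, 0, 0], [0, 0, 0, 0], [0, 0, 0, 0], [0, 0, 0, 0]],
  ],
)

```text
t: 20.37
tcp_pos: [0.5204, 0.0441, 0.0869]
tool_rot: [0.681, 0.732, 0.0, 0.0]
force: [0.2, -0.8, -2.3]
finger_gap: 0.576
gripper_force: 52.3
```

```bash
python3 - <<'E'
from h import *
x,y=N(-4,-5)
plan([(x,y,.033,A)])
im=vision.snapshot("wrist"); 
w=im.min(2)>150
col=w[150:300,300:335].mean(1); print("far edge row",150+np.argmax(col>.7))
d=im[200:420,290:345].max(2)<90
n,l,s,ce=cv2.connectedComponentsWithStats(d.astype(np.uint8)); print([(int(s[i,4]),(ce[i]+[290,200]).round(0).tolist()) for i in range(1,n) if s[i,4]>80])
cv2.imwrite("pics/w6.png",im[:,:,::-1])
E
```

```text
tcp [0.5204 0.0441 0.0869] yaw 0.073 q6 -0.2 gap 49.2 F [ 0.2 -0.8 -2.3] t 20.4
  rows 2: [-0.4, 2.6, 53.9] turn -0.002
far edge row 150
[(833, [317.0, 258.0]), (171, [313.0, 315.0]), (499, [317.0, 376.0])]
```

Call:
drive_tool(
  deltas=[
    [[-2, 1, 15, 0], [-2, 2, 30, 0], [-2, 2, 42, 0], [-2, 2, 50, 0], [-2, 2, 53, 0]],
  ],
)

```text
t: 20.83
tcp_pos: [0.5214, 0.043, 0.0326]
tool_rot: [0.68, 0.733, -0.001, -0.001]
force: [-0.5, 0.2, -1.7]
finger_gap: 0.577
gripper_force: 52.3
```

Call:
drive_tool(
  deltas=[
    [[0, 0, 1, 0], [0, 0, 2, 0], [0, 0, 3, 0]],
  ],
)

```text
t: 21.08
tcp_pos: [0.5224, 0.0433, 0.0313]
tool_rot: [0.68, 0.733, 0.0, 0.0]
force: [-0.1, -0.3, -1.5]
finger_gap: 0.573
gripper_force: 52.3
```

Call:
drive_tool(
  deltas=[
    [[0, 0, 1, 0], [0, 0, 1, 0], [0, 0, 1, 0]],
  ],
)

```text
t: 21.33
tcp_pos: [0.5225, 0.0433, 0.0311]
tool_rot: [0.68, 0.733, 0.0, 0.001]
force: [-1.5, -0.2, 6.1]
finger_gap: 0.575
gripper_force: 53.7
```

Call:
drive_tool(
  deltas=[
    [[0, 0, 1, 0], [0, 0, 1, 0], [0, 0, 1, 0]],
  ],
)

```text
t: 21.58
tcp_pos: [0.5225, 0.0433, 0.0309]
tool_rot: [0.68, 0.733, 0.001, 0.001]
force: [-2.5, -0.7, 13.4]
finger_gap: 0.573
gripper_force: 55.2
```

Call:
drive_tool(
  deltas=[
    [[0, 0, 0, 0], [0, 0, 0, 0], [0, 0, 0, 0], [0, 0, -5, 0], [0, 0, -20, 0]],
  ],
  jaw=66,
)

```text
t: 22.0
tcp_pos: [0.5206, 0.0435, 0.0475]
tool_rot: [0.68, 0.733, -0.001, -0.002]
force: [-0.1, -0.6, 0.2]
finger_gap: 0.766
gripper_force: 0.0
```

Call:
drive_tool(
  deltas=[
    [[0, 0, -30, 0], [0, 0, -60, 0], [0, 0, -70, 0], [0, 0, -70, 0], [0, 0, -70, 0]],
  ],
)

```text
t: 22.42
tcp_pos: [0.522, 0.0434, 0.119]
tool_rot: [0.68, 0.733, 0.0, 0.0]
force: [-0.0, 0.0, -0.3]
finger_gap: 0.773
gripper_force: 0.0
```

```bash
python3 - <<'E'
from h import *
im=vision.snapshot("wrist"); cv2.imwrite("pics/w7.png",im[:,:,::-1])
P=[r for r in plates()[1] if r[1]<-.1 and r[0]<.8]
for r in P: print([float(v) for v in r[:5]],r[5])
r=max(P); plan([(r[0],r[1],.09,r[2]-np.pi/2)])
E
```

```text
[0.4752, -0.331, 0.271, 0.1097, 0.0531] (np.float64(446.9), np.float64(301.6))
tcp [0.5208 0.0435 0.1176] yaw 0.075 q6 -0.21 gap 66.0 F [ 0.5  0.3 -0.6] t 22.5
  rows 5: [-154.2, -30.7, 11.5] turn 0.573
  rows 5: [-146.1, 57.9, 11.5] turn 0.573
  rows 2: [-36.6, 51.1, 4.6] turn 0.229
```

View pics/w7.png

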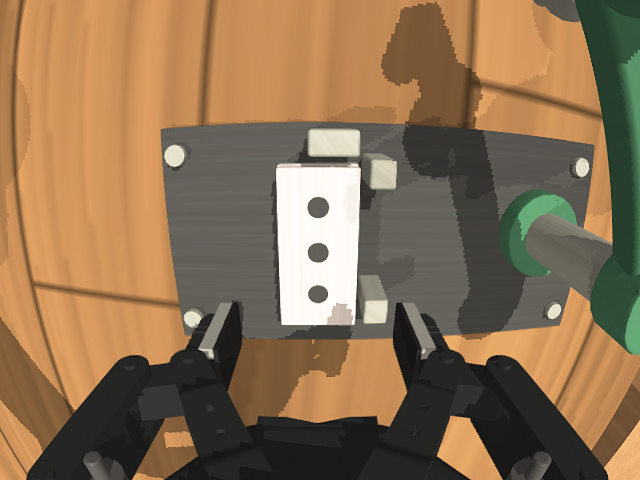

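Three plates are stacked squarely. Next comes the fourth.

Call:
drive_tool(
  deltas=[
    [[-31, -6, 2, 0.115], [-62, -12, 5, 0.229], [-92, -18, 7, 0.344], [-123, -25, 9, 0.458], [-154, -31, 12, 0.573]],
  ],
)

```text
t: 22.93
tcp_pos: [0.5011, -0.1133, 0.105]
tool_rot: [0.861, 0.509, -0.001, -0.002]
force: [1.3, 0.1, 0.1]
finger_gap: 0.774
gripper_force: 0.0
```

Call:
drive_tool(
  deltas=[
    [[-29, 12, 2, 0.115], [-58, 23, 5, 0.229], [-88, 35, 7, 0.344], [-117, 46, 9, 0.458], [-146, 58, 12, 0.573]],
  ],
)

```text
t: 23.35
tcp_pos: [0.4823, -0.2692, 0.0928]
tool_rot: [0.97, 0.244, -0.001, -0.002]
force: [0.7, 0.6, 0.4]
finger_gap: 0.775
gripper_force: 0.0
```

Call:
drive_tool(
  deltas=[
    [[-18, 26, 2, 0.115], [-37, 51, 4, 0.229], [-37, 51, 4, 0.229], [-37, 51, 4, 0.229], [-37, 51, 4, 0.229]],
  ],
)

```text
t: 23.77
tcp_pos: [0.4746, -0.3298, 0.0891]
tool_rot: [0.991, 0.135, -0.001, -0.002]
force: [-0.7, 0.6, 0.0]
finger_gap: 0.771
gripper_force: 0.0
```

Call:
drive_tool(
  deltas=[
    [[0, 0, 0, 0], [0, 0, 0, 0], [0, 0, 0, 0], [0, 0, 0, 0]],
  ],
)

```text
t: 24.1
tcp_pos: [0.476, -0.33, 0.0909]
tool_rot: [0.991, 0.136, -0.0, -0.0]
force: [0.9, -1.0, -0.4]
finger_gap: 0.777
gripper_force: 0.0
```

```bash
python3 - <<'E'
from h import *
plan([(.4752,-.331,.002,.271-np.pi/2)])
im=vision.snapshot("wrist"); cv2.imwrite("pics/w8.png",im[:,:,::-1])
w=(im.min(2)>150); print([ (y,int(np.nonzero(w[y,200:440])[0].min()+200),int(np.nonzero(w[y,200:440])[0].max()+200)) for y in range(180,300,20) if w[y,200:440].any()])
E
```

```text
tcp [ 0.476  -0.33    0.0909] yaw -1.298 q6 0.5 gap 66.4 F [ 0.9 -1.  -0.4] t 24.1
  rows 3: [-1.0, 0.7, 88.9] turn 0.001
[(180, 276, 360), (200, 277, 359), (220, 278, 359), (240, 278, 358), (260, 279, 357), (280, 279, 356)]
```

Call:
drive_tool(
  deltas=[
    [[-1, 1, 25, 0], [-1, 1, 50, 0], [-1, 1, 70, 0], [-1, 1, 82, 0], [-1, 1, 89, 0]],
  ],
)

```text
t: 24.57
tcp_pos: [0.4745, -0.3314, 0.0003]
tool_rot: [0.991, 0.135, -0.001, -0.001]
force: [0.4, -0.2, 0.3]
finger_gap: 0.771
gripper_force: 0.0
```

Call:
drive_tool(
  deltas=[
    [[0, 0, 0, 0], [0, 0, 0, 0], [0, 0, 0, 0]],
  ],
)

```text
t: 24.82
tcp_pos: [0.4758, -0.3328, 0.0028]
tool_rot: [0.991, 0.135, 0.001, 0.001]
force: [-0.1, 0.5, 0.4]
finger_gap: 0.769
gripper_force: 0.0
```

Call:
drive_tool(
  deltas=[
    [[0, 0, 0, 0], [0, 0, 0, 0], [0, 0, 0, 0], [0, 0, 0, 0], [0, 0, 0, 0]],
  ],
  jaw=40,
)

```text
t: 25.23
tcp_pos: [0.4757, -0.3328, 0.0035]
tool_rot: [0.991, 0.135, 0.001, 0.001]
force: [-0.3, 0.1, 5.4]
finger_gap: 0.581
gripper_force: 50.9
```

Call:
drive_tool(
  deltas=[
    [[0, 0, -10, 0], [0, 0, -40, 0], [0, 0, -70, 0], [0, 0, -100, 0], [0, 0, -100, 0]],
  ],
)

```text
t: 25.65
tcp_pos: [0.4781, -0.3351, 0.1083]
tool_rot: [0.991, 0.135, 0.004, 0.005]
force: [0.4, -0.6, -0.5]
finger_gap: 0.582
gripper_force: 52.5
```

```bash
python3 - <<'E'
from h import *
x,y=N(-4,-5)
plan([(x,y,.105,A)])
E
```

```text
tcp [ 0.4781 -0.3351  0.1083] yaw -1.3 q6 0.5 gap 49.7 F [ 0.4 -0.6 -0.5] t 25.6
  rows 5: [60.3, -147.1, 1.4] turn -0.573
  rows 5: [130.5, -90.9, 1.3] turn -0.573
  rows 2: [63.6, -2.3, 0.6] turn -0.229
```

Call:
drive_tool(
  deltas=[
    [[12, -29, 0, -0.115], [24, -59, 0, -0.229], [36, -88, 0, -0.344], [48, -118, 0, -0.458], [60, -147, 0, -0.573]],
  ],
)

```text
t: 26.07
tcp_pos: [0.4931, -0.173, 0.1019]
tool_rot: [0.911, 0.412, -0.0, -0.0]
force: [0.3, -0.4, -1.1]
finger_gap: 0.584
gripper_force: 52.5
```

Call:
drive_tool(
  deltas=[
    [[26, -18, 0, -0.115], [52, -36, 0, -0.229], [78, -55, 0, -0.344], [104, -73, 0, -0.458], [130, -91, 0, -0.573]],
  ],
)

```text
t: 26.48
tcp_pos: [0.5116, -0.0153, 0.1019]
tool_rot: [0.758, 0.653, -0.0, -0.0]
force: [-0.2, 0.1, -1.5]
finger_gap: 0.581
gripper_force: 52.5
```

Call:
drive_tool(
  deltas=[
    [[31, -1, 1, -0.115], [61, -2, 1, -0.229], [61, -2, 1, -0.229], [61, -2, 1, -0.229], [61, -2, 1, -0.229]],
  ],
)

```text
t: 26.9
tcp_pos: [0.5192, 0.0435, 0.1009]
tool_rot: [0.68, 0.733, -0.0, 0.0]
force: [0.3, -0.8, -1.1]
finger_gap: 0.584
gripper_force: 52.5
```

Call:
drive_tool(
  deltas=[
    [[0, 0, 0, 0], [0, 0, 0, 0], [0, 0, 0, 0], [0, 0, 0, 0]],
  ],
)

```text
t: 27.23
tcp_pos: [0.5194, 0.0427, 0.1008]
tool_rot: [0.681, 0.732, -0.0, 0.0]
force: [-0.4, 0.1, -1.2]
finger_gap: 0.581
gripper_force: 52.5
```

```bash
python3 - <<'E'
from h import *
x,y=N(-4,-5)
plan([(x,y,.043,A)])
im=vision.snapshot("wrist"); 
d=im[200:420,290:345].max(2)<90
n,l,s,ce=cv2.connectedComponentsWithStats(d.astype(np.uint8)); print([(int(s[i,4]),(ce[i]+[290,200]).round(0).tolist()) for i in range(1,n) if s[i,4]>80])
E
```

```text
tcp [0.5194 0.0427 0.1008] yaw 0.073 q6 -0.21 gap 49.7 F [-0.4  0.1 -1.2] t 27.2
  rows 2: [0.9, 3.7, 57.8] turn -0.002
[(856, [317.0, 257.0]), (303, [315.0, 318.0]), (505, [317.0, 377.0])]
```

Call:
drive_tool(
  deltas=[
    [[-1, 1, 20, 0], [-1, 3, 35, 0], [-1, 3, 46, 0], [-1, 3, 53, 0], [-1, 3, 56, 0]],
  ],
)

```text
t: 27.7
tcp_pos: [0.5217, 0.0428, 0.0437]
tool_rot: [0.68, 0.733, -0.001, -0.001]
force: [0.1, -0.5, -1.4]
finger_gap: 0.578
gripper_force: 52.5
```

Call:
drive_tool(
  deltas=[
    [[0, 0, 1, 0], [0, 0, 2, 0], [0, 0, 2, 0]],
  ],
)

```text
t: 27.95
tcp_pos: [0.5227, 0.0429, 0.0431]
tool_rot: [0.68, 0.733, 0.0, 0.0]
force: [-1.4, 0.2, -1.5]
finger_gap: 0.583
gripper_force: 52.5
```

Call:
drive_tool(
  deltas=[
    [[0, 0, 1, 0], [0, 0, 1, 0], [0, 0, 1, 0]],
  ],
)

```text
t: 28.2
tcp_pos: [0.5226, 0.0429, 0.0422]
tool_rot: [0.68, 0.733, 0.0, 0.0]
force: [0.3, 0.2, -1.0]
finger_gap: 0.58
gripper_force: 52.5
```

Call:
drive_tool(
  deltas=[
    [[0, 0, 1, 0], [0, 0, 1, 0], [0, 0, 1, 0]],
  ],
)

```text
t: 28.45
tcp_pos: [0.5224, 0.0429, 0.0409]
tool_rot: [0.68, 0.733, 0.0, -0.0]
force: [-0.2, -0.1, -0.9]
finger_gap: 0.582
gripper_force: 52.5
```

Call:
drive_tool(
  deltas=[
    [[0, 0, 1, 0], [0, 0, 1, 0], [0, 0, 1, 0]],
  ],
)

```text
t: 28.7
tcp_pos: [0.5224, 0.0429, 0.0397]
tool_rot: [0.68, 0.733, -0.0, -0.0]
force: [0.4, -0.8, -0.5]
finger_gap: 0.585
gripper_force: 52.5
```

Call:
drive_tool(
  deltas=[
    [[0, 0, 1, 0], [0, 0, 1, 0], [0, 0, 1, 0]],
  ],
)

```text
t: 28.95
tcp_pos: [0.5224, 0.0429, 0.0395]
tool_rot: [0.68, 0.733, 0.0, 0.0]
force: [-1.6, -0.1, 4.6]
finger_gap: 0.582
gripper_force: 53.2
```

Call:
drive_tool(
  deltas=[
    [[0, 0, 0.5, 0], [0, 0, 0.5, 0], [0, 0, 0.5, 0]],
  ],
)

```text
t: 29.2
tcp_pos: [0.5224, 0.0429, 0.0395]
tool_rot: [0.68, 0.733, 0.0, 0.0]
force: [-1.8, -0.7, 8.3]
finger_gap: 0.578
gripper_force: 53.7
```

Call:
drive_tool(
  deltas=[
    [[0, 0, 0, 0], [0, 0, 0, 0], [0, 0, 0, 0], [0, 0, -5, 0], [0, 0, -20, 0]],
  ],
  jaw=66,
)

```text
t: 29.62
tcp_pos: [0.521, 0.043, 0.057]
tool_rot: [0.68, 0.733, -0.001, -0.002]
force: [0.8, -0.4, -0.8]
finger_gap: 0.773
gripper_force: 0.0
```

Call:
drive_tool(
  deltas=[
    [[0, 0, -30, 0], [0, 0, -60, 0], [0, 0, -60, 0], [0, 0, -60, 0], [0, 0, -60, 0]],
  ],
)

```text
t: 30.03
tcp_pos: [0.522, 0.0429, 0.1183]
tool_rot: [0.68, 0.733, -0.0, -0.0]
force: [0.1, -0.1, -0.3]
finger_gap: 0.772
gripper_force: 0.0
```

```bash
python3 - <<'E'
from h import *
im=cv2.imread("pics/top0.png")[:,:,::-1]
im2=vision.snapshot("top"); w=vision.snapshot("wrist")
print("white blobs",[ (float(r[0]),float(r[1])) for r in rects(im2.min(2)>175,.01) ])
def up(i): return cv2.resize(i[280:350,165:225],None,fx=6,fy=6,interpolation=cv2.INTER_CUBIC)
wr=cv2.resize(w,(560,420))
c=np.zeros((420,360*2,3),np.uint8); c[:,:360]=up(im); c[:,360:]=up(im2)
cv2.imwrite("pics/tm.png",c[:,:,::-1]); cv2.imwrite("pics/w9.png",w[:,:,::-1])
plan([])
E
```

```text
white blobs [(0.6607, 0.447), (1.0944, -0.0075), (1.2172, 0.3197)]
tcp [0.5214 0.043  0.1173] yaw 0.075 q6 -0.21 gap 66.1 F [-0.4  0.  -1.3] t 30.1
```

View pics/tm.png

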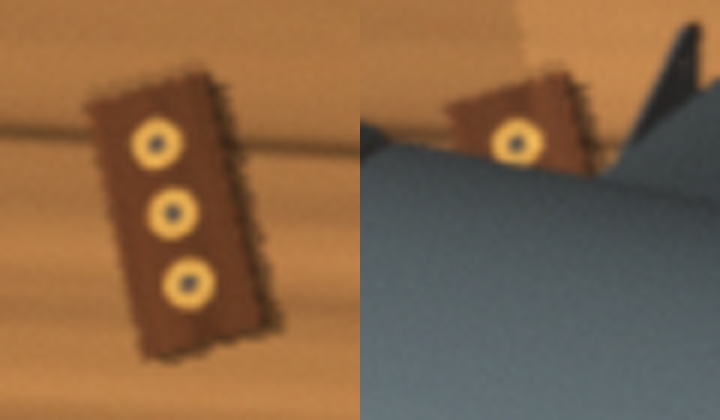

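The template's bushes are at crop pixels (157,144), (173,213) and (189,284). Its visible part has not moved.

```bash
python3 - <<'E'
from h import *
c=np.array([[157,144],[173,213],[189,284]]); w=topworld(165+[0,115]+(c+.5)/6-.5,.012)[:,:2]
d=w[0]-w[2]; a=np.arctan2(d[1],d[0]); m=w.mean(0); print(w.round(4).tolist(),m,a)
plan([(*m,.14,a-np.pi/2)])
E
```

```text
Traceback (most recent call last):
TypeError: unsupported operand type(s) for +: 'int' and 'list'
```

```bash
python3 - <<'E'
from h import *
c=np.array([[157,144],[173,213],[189,284]]); w=topworld(np.array([165,280])+(c+.5)/6-.5,.012)[:,:2]
d=w[0]-w[2]; a=np.arctan2(d[1],d[0]); m=w.mean(0); print(w.round(4).tolist(),m,a)
plan([(*m,.11,a-np.pi/2)])
E
```

```text
[[0.4333, 0.3132], [0.4052, 0.3033], [0.3765, 0.2935]] [0.40499372 0.30334558] 0.33480466782727103
tcp [0.5214 0.043  0.1173] yaw 0.075 q6 -0.21 gap 66.1 F [-0.4  0.  -1.3] t 30.1
  rows 5: [122.0, -43.9, 3.3] turn 0.596
  rows 5: [76.3, -104.8, 3.3] turn 0.596
  rows 1: [0.9, -25.9, 0.7] turn 0.119
```

Call:
drive_tool(
  deltas=[
    [[24, -9, 1, 0.119], [49, -18, 1, 0.238], [73, -26, 2, 0.358], [98, -35, 3, 0.477], [122, -44, 3, 0.596]],
  ],
)

```text
t: 30.55
tcp_pos: [0.4679, 0.162, 0.1138]
tool_rot: [0.867, 0.498, -0.002, -0.001]
force: [1.3, 0.2, -0.1]
finger_gap: 0.773
gripper_force: 0.0
```

Call:
drive_tool(
  deltas=[
    [[15, -21, 1, 0.119], [31, -42, 1, 0.238], [46, -63, 2, 0.358], [61, -84, 3, 0.477], [76, -105, 3, 0.596]],
  ],
)

```text
t: 30.97
tcp_pos: [0.4146, 0.2801, 0.1108]
tool_rot: [0.975, 0.222, -0.002, 0.0]
force: [-0.8, 0.3, 0.4]
finger_gap: 0.772
gripper_force: 0.0
```

Call:
drive_tool(
  deltas=[
    [[1, -26, 1, 0.119], [1, -26, 1, 0.119], [1, -26, 1, 0.119], [1, -26, 1, 0.119], [1, -26, 1, 0.119]],
  ],
)

```text
t: 31.38
tcp_pos: [0.4058, 0.3024, 0.1108]
tool_rot: [0.986, 0.167, -0.001, 0.0]
force: [0.7, -0.7, -0.1]
finger_gap: 0.769
gripper_force: 0.0
```

Call:
drive_tool(
  deltas=[
    [[0, 0, 0, 0], [0, 0, 0, 0], [0, 0, 0, 0], [0, 0, 0, 0]],
  ],
)

```text
t: 31.72
tcp_pos: [0.406, 0.3028, 0.1114]
tool_rot: [0.986, 0.166, 0.0, 0.0]
force: [0.2, 0.7, -0.2]
finger_gap: 0.774
gripper_force: 0.0
```

```bash
python3 - <<'E'
from h import *
plan([(.405,.3033,.002,.335-np.pi/2)])
w=vision.snapshot("wrist"); cv2.imwrite("pics/w10.png",w[:,:,::-1])
E
```

```text
tcp [0.406  0.3028 0.1114] yaw -1.237 q6 1.66 gap 66.1 F [ 0.2  0.7 -0.2] t 31.7
  rows 3: [-0.8, -0.8, 109.4] turn -0.001
```

View pics/w10.png

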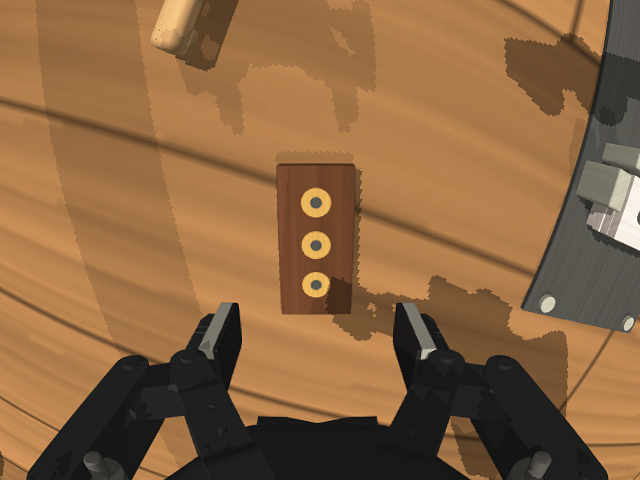

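The template is centred and square between the fingers, with its bushes in a vertical line at column 316. I descend and grip it.

Call:
drive_tool(
  deltas=[
    [[-1, -1, 30, 0], [-1, -1, 60, 0], [-1, -1, 85, 0], [-1, -1, 100, 0], [-1, -1, 109, 0]],
  ],
)

```text
t: 32.18
tcp_pos: [0.4036, 0.3033, 0.0005]
tool_rot: [0.986, 0.167, -0.001, 0.0]
force: [0.3, -0.0, 0.6]
finger_gap: 0.772
gripper_force: 0.0
```

Call:
drive_tool(
  deltas=[
    [[0, 0, 0, 0], [0, 0, 0, 0], [0, 0, 0, 0]],
  ],
)

```text
t: 32.43
tcp_pos: [0.4051, 0.3042, 0.0032]
tool_rot: [0.986, 0.167, 0.001, -0.0]
force: [-0.2, 0.5, -0.3]
finger_gap: 0.773
gripper_force: 0.0
```

Call:
drive_tool(
  deltas=[
    [[0, 0, 0, 0], [0, 0, 0, 0], [0, 0, 0, 0], [0, 0, 0, 0], [0, 0, 0, 0]],
  ],
  jaw=40,
)

```text
t: 32.85
tcp_pos: [0.4052, 0.3042, 0.004]
tool_rot: [0.986, 0.167, 0.001, -0.0]
force: [0.6, -0.6, 5.3]
finger_gap: 0.583
gripper_force: 51.3
```

Call:
drive_tool(
  deltas=[
    [[0, 0, -10, 0], [0, 0, -40, 0], [0, 0, -75, 0], [0, 0, -110, 0], [0, 0, -110, 0]],
  ],
)

```text
t: 33.27
tcp_pos: [0.4079, 0.3057, 0.1189]
tool_rot: [0.986, 0.167, 0.006, -0.002]
force: [1.5, 0.3, -1.0]
finger_gap: 0.581
gripper_force: 52.7
```

```bash
python3 - <<'E'
from h import *
x,y=N(-4,-5)
plan([(x,y,.115,A)])
E
```

```text
tcp [0.4079 0.3057 0.1189] yaw -1.236 q6 1.66 gap 49.6 F [ 1.5  0.3 -1. ] t 33.3
  rows 5: [10.2, 129.6, 1.8] turn -0.596
  rows 5: [-64.2, 113.0, 1.7] turn -0.596
  rows 1: [-23.3, 11.5, 0.4] turn -0.119
```

Call:
drive_tool(
  deltas=[
    [[2, 26, 0, -0.119], [4, 52, 0, -0.238], [6, 78, 0, -0.358], [8, 104, 0, -0.477], [10, 130, 0, -0.596]],
  ],
)

```text
t: 33.68
tcp_pos: [0.4565, 0.1833, 0.1128]
tool_rot: [0.892, 0.452, 0.0, 0.0]
force: [1.1, 0.2, -1.7]
finger_gap: 0.585
gripper_force: 52.7
```

Call:
drive_tool(
  deltas=[
    [[-13, 23, 0, -0.119], [-26, 45, 0, -0.238], [-39, 68, 0, -0.358], [-51, 90, 0, -0.477], [-64, 113, 0, -0.596]],
  ],
)

```text
t: 34.1
tcp_pos: [0.5089, 0.0644, 0.1127]
tool_rot: [0.72, 0.693, 0.0, -0.0]
force: [0.2, -0.7, -0.8]
finger_gap: 0.583
gripper_force: 52.7
```

Call:
drive_tool(
  deltas=[
    [[-23, 11, 0, -0.119], [-23, 11, 0, -0.119], [-23, 11, 0, -0.119], [-23, 11, 0, -0.119], [-23, 11, 0, -0.119]],
  ],
)

```text
t: 34.52
tcp_pos: [0.5178, 0.043, 0.1123]
tool_rot: [0.68, 0.733, -0.0, -0.001]
force: [-0.5, -0.1, -1.5]
finger_gap: 0.585
gripper_force: 52.7
```

Call:
drive_tool(
  deltas=[
    [[0, 0, 0, 0], [0, 0, 0, 0], [0, 0, 0, 0], [0, 0, 0, 0]],
  ],
)

```text
t: 34.85
tcp_pos: [0.5188, 0.0426, 0.1123]
tool_rot: [0.68, 0.733, -0.0, -0.0]
force: [-0.7, -0.5, -0.8]
finger_gap: 0.588
gripper_force: 52.7
```

```bash
python3 - <<'E'
from h import *
x,y=N(-4,-5)
plan([(x,y,.053,A)])
im=vision.snapshot("wrist"); cv2.imwrite("pics/w11.png",im[:,:,::-1])
h=cv2.cvtColor(im,cv2.COLOR_RGB2HSV); d=((h[:,:,1]>120)&(h[:,:,2]>170)&(h[:,:,0]>18))[200:420,290:345]
n,l,s,ce=cv2.connectedComponentsWithStats(d.astype(np.uint8)); print([(int(s[i,4]),(ce[i]+[290,200]).round(0).tolist()) for i in range(1,n) if s[i,4]>80])
E
```

```text
tcp [0.5188 0.0426 0.1123] yaw 0.076 q6 -0.21 gap 50.2 F [-0.7 -0.5 -0.8] t 34.9
  rows 2: [1.0, 4.3, 59.3] turn 0.0
[(1506, [317.0, 261.0]), (1182, [317.0, 327.0])]
```

Call:
drive_tool(
  deltas=[
    [[0, 2, 20, 0], [0, 4, 38, 0], [0, 4, 50, 0], [0, 4, 56, 0], [0, 4, 58, 0]],
  ],
)

```text
t: 35.32
tcp_pos: [0.5222, 0.0425, 0.0533]
tool_rot: [0.68, 0.733, -0.001, -0.001]
force: [-0.6, -0.9, 0.1]
finger_gap: 0.589
gripper_force: 52.7
```

Call:
drive_tool(
  deltas=[
    [[0, 0, 1, 0], [0, 0, 2, 0], [0, 0, 2, 0]],
  ],
)

```text
t: 35.57
tcp_pos: [0.5234, 0.0423, 0.0528]
tool_rot: [0.68, 0.733, 0.0, 0.0]
force: [0.5, -1.0, -1.1]
finger_gap: 0.584
gripper_force: 52.7
```

Call:
drive_tool(
  deltas=[
    [[0, 0, 1, 0], [0, 0, 1, 0], [0, 0, 1, 0]],
  ],
)

```text
t: 35.82
tcp_pos: [0.5231, 0.0423, 0.0517]
tool_rot: [0.68, 0.733, 0.0, 0.0]
force: [-0.5, 0.0, -1.2]
finger_gap: 0.585
gripper_force: 52.7
```

Call:
drive_tool(
  deltas=[
    [[0, 0, 1, 0], [0, 0, 1, 0], [0, 0, 1, 0]],
  ],
)

```text
t: 36.07
tcp_pos: [0.5229, 0.0424, 0.0503]
tool_rot: [0.68, 0.733, 0.0, 0.0]
force: [0.2, -0.0, -1.5]
finger_gap: 0.584
gripper_force: 52.7
```

Call:
drive_tool(
  deltas=[
    [[0, 0, 1, 0], [0, 0, 1, 0], [0, 0, 1, 0]],
  ],
)

```text
t: 36.32
tcp_pos: [0.523, 0.0424, 0.0499]
tool_rot: [0.68, 0.733, 0.0, 0.0]
force: [-0.6, 0.1, 4.7]
finger_gap: 0.585
gripper_force: 53.4
```

Call:
drive_tool(
  deltas=[
    [[0, 0, 0.5, 0], [0, 0, 0.5, 0], [0, 0, 0.5, 0]],
  ],
)

```text
t: 36.57
tcp_pos: [0.523, 0.0424, 0.0499]
tool_rot: [0.68, 0.733, 0.0, 0.0]
force: [-1.8, 0.5, 8.7]
finger_gap: 0.586
gripper_force: 53.9
```

Call:
drive_tool(
  deltas=[
    [[0, 0, 0, 0], [0, 0, 0, 0], [0, 0, 0, 0], [0, 0, -5, 0], [0, 0, -20, 0]],
  ],
  jaw=66,
)

```text
t: 36.98
tcp_pos: [0.5215, 0.0425, 0.0675]
tool_rot: [0.68, 0.733, -0.001, -0.002]
force: [-0.1, -0.9, -0.0]
finger_gap: 0.774
gripper_force: 0.0
```

Call:
drive_tool(
  deltas=[
    [[0, 0, -30, 0], [0, 0, -60, 0], [0, 0, -60, 0], [0, 0, -60, 0], [0, 0, -60, 0]],
  ],
)

```text
t: 37.4
tcp_pos: [0.5225, 0.0424, 0.1287]
tool_rot: [0.68, 0.733, -0.0, -0.0]
force: [0.6, 0.3, -0.8]
finger_gap: 0.773
gripper_force: 0.0
```

```bash
python3 - <<'E'
from h import *
plan([(*N(5,-90),.10,A)])
im=vision.snapshot("wrist"); cv2.imwrite("pics/w12.png",im[:,:,::-1])
E
```

```text
tcp [0.5225 0.0424 0.1287] yaw 0.075 q6 -0.21 gap 66.0 F [ 0.6  0.3 -0.8] t 37.4
  rows 3: [-83.6, 9.6, 28.7] turn -0.0
```

View pics/w12.png

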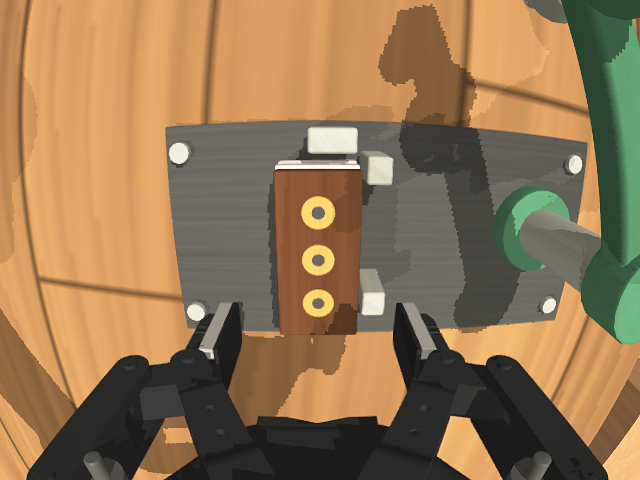

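The template is squarely on top of the stack. Now I tap towards the side stop (+y).

Call:
drive_tool(
  deltas=[
    [[-28, 3, 10, 0], [-56, 6, 20, 0], [-84, 10, 29, 0], [-84, 10, 29, 0], [-84, 10, 29, 0]],
  ],
  jaw=0,
)

```text
t: 37.87
tcp_pos: [0.5382, -0.0417, 0.0979]
tool_rot: [0.681, 0.732, -0.001, -0.002]
force: [-0.6, -0.6, -0.1]
finger_gap: 0.059
gripper_force: 0.0
```

Call:
drive_tool(
  deltas=[
    [[0, 0, 25, 0], [0, 0, 50, 0], [0, 0, 70, 0], [0, 0, 82, 0], [0, 0, 88, 0]],
  ],
)

```text
t: 38.28
tcp_pos: [0.5374, -0.0393, 0.0098]
tool_rot: [0.68, 0.733, -0.001, -0.002]
force: [-0.2, -0.3, -0.2]
finger_gap: -0.001
gripper_force: 0.0
```

Call:
drive_tool(
  deltas=[
    [[2, 0, 0, 0], [4, 0, 0, 0], [6, 0, 0, 0], [8, 0, 0, 0], [10, 0, 0, 0]],
  ],
)

```text
t: 38.7
tcp_pos: [0.539, -0.0305, 0.0128]
tool_rot: [0.68, 0.733, 0.0, 0.001]
force: [0.1, -0.4, -0.2]
finger_gap: 0.001
gripper_force: 0.0
```

```bash
python3 - <<'E'
from h import *
gon(5,-66,.011)
E
```

```text
tcp nest [  6.4 -80.4]
delta [14.4 -1.4  1.8] turn -0.0 | tcp [ 0.539  -0.0305  0.0128] yaw_y 0.075 q6 -0.34 gap 0.1 F [ 0.1 -0.4 -0.2] t 38.7
```

Call:
drive_tool(
  deltas=[
    [[2, 0, 1, 0], [4, -1, 2, 0], [6, -1, 2, 0], [8, -1, 2, 0], [10, -1, 2, 0]],
  ],
)

```text
t: 39.12
tcp_pos: [0.5374, -0.0214, 0.01]
tool_rot: [0.68, 0.733, 0.0, 0.001]
force: [0.8, -3.7, -0.1]
finger_gap: -0.003
gripper_force: 1.7
```

Call:
drive_tool(
  deltas=[
    [[1, 0, 0, 0], [2, 0, 0, 0], [3, 0, 0, 0], [3, 0, 0, 0]],
  ],
)

```text
t: 39.45
tcp_pos: [0.5371, -0.0182, 0.0099]
tool_rot: [0.68, 0.733, 0.0, 0.001]
force: [-0.0, -4.6, 0.8]
finger_gap: -0.001
gripper_force: 1.5
```

Call:
drive_tool(
  deltas=[
    [[0.5, 0, 0, 0], [1, 0, 0, 0], [1.5, 0, 0, 0], [1.5, 0, 0, 0]],
  ],
)

```text
t: 39.78
tcp_pos: [0.5371, -0.0181, 0.01]
tool_rot: [0.68, 0.734, -0.0, 0.001]
force: [0.4, -10.6, 0.5]
finger_gap: 0.001
gripper_force: 1.8
```

Call:
drive_tool(
  deltas=[
    [[0.5, 0, 0, 0], [1, 0, 0, 0], [1.5, 0, 0, 0], [1.5, 0, 0, 0]],
  ],
)

```text
t: 40.12
tcp_pos: [0.5372, -0.018, 0.01]
tool_rot: [0.679, 0.734, -0.001, 0.002]
force: [-1.5, -17.0, -0.4]
finger_gap: -0.002
gripper_force: 1.7
```

Call:
drive_tool(
  deltas=[
    [[-4, 0, 0, 0], [-10, 0, 0, 0], [-20, 0, -30, 0], [-20, 0, -70, 0], [-20, 0, -100, 0]],
  ],
)

```text
t: 40.53
tcp_pos: [0.5371, -0.0344, 0.1108]
tool_rot: [0.681, 0.733, -0.0, -0.001]
force: [0.4, 0.4, -0.2]
finger_gap: 0.002
gripper_force: 0.0
```

Call:
drive_tool(
  deltas=[
    [[0, 0, 0, 0.12], [0, 0, 0, 0.24], [0, 0, 0, 0.36], [0, 0, 0, 0.48], [0, 0, 0, 0.6]],
  ],
)

```text
t: 40.95
tcp_pos: [0.5369, -0.0338, 0.1097]
tool_rot: [0.868, 0.497, -0.0, -0.001]
force: [0.4, 0.1, -0.1]
finger_gap: -0.004
gripper_force: 0.0
```

Call:
drive_tool(
  deltas=[
    [[0, 0, 0, 0.12], [0, 0, 0, 0.24], [0, 0, 0, 0.36], [0, 0, 0, 0.48], [0, 0, 0, 0.6]],
  ],
)

```text
t: 41.37
tcp_pos: [0.5368, -0.0337, 0.1094]
tool_rot: [0.976, 0.218, -0.001, -0.001]
force: [0.3, -0.3, 0.1]
finger_gap: -0.001
gripper_force: 0.0
```

Call:
drive_tool(
  deltas=[
    [[0, 0, 0, 0.12], [0, 0, 0, 0.24], [0, 0, 0, 0.36], [0, 0, 0, 0.371], [0, 0, 0, 0.371]],
  ],
)

```text
t: 41.78
tcp_pos: [0.5371, -0.0341, 0.1096]
tool_rot: [0.999, 0.039, -0.001, -0.001]
force: [-0.4, 1.0, 0.3]
finger_gap: 0.002
gripper_force: 0.0
```

```bash
python3 - <<'E'
from h import *
gon(-70,0,.11,A-np.pi/2)
E
```

```text
tcp nest [  4.2 -83.8]
delta [-74.1 -84.   -0.3] turn 0.002 | tcp [ 0.5371 -0.0341  0.1096] yaw_y -1.494 q6 1.22 gap 0.2 F [-0.4  1.   0.3] t 41.8
```

Call:
drive_tool(
  deltas=[
    [[-25, -28, 0, 0], [-50, -56, 0, 0], [-74, -84, 0, 0], [-74, -84, 0, 0], [-74, -84, 0, 0]],
  ],
)

```text
t: 42.2
tcp_pos: [0.4553, 0.0451, 0.1098]
tool_rot: [0.999, 0.04, -0.001, -0.0]
force: [0.7, -0.0, 0.3]
finger_gap: -0.001
gripper_force: 0.0
```

Call:
drive_tool(
  deltas=[
    [[0, 0, 30, 0], [0, 0, 60, 0], [0, 0, 80, 0], [0, 0, 92, 0], [0, 0, 99, 0]],
  ],
)

```text
t: 42.62
tcp_pos: [0.4587, 0.0428, 0.0091]
tool_rot: [0.999, 0.038, -0.0, -0.0]
force: [0.3, 0.3, 0.3]
finger_gap: -0.0
gripper_force: 0.0
```

Call:
drive_tool(
  deltas=[
    [[4, 0, 0, 0], [8, 0, 0, 0], [12, 0, 0, 0], [16, 0, 0, 0], [20, 0, 0, 0]],
  ],
)

```text
t: 43.03
tcp_pos: [0.479, 0.0449, 0.0117]
tool_rot: [0.999, 0.037, 0.001, 0.0]
force: [-0.4, 0.8, 1.0]
finger_gap: -0.005
gripper_force: 0.0
```

Call:
drive_tool(
  deltas=[
    [[1, 0, 0, 0], [2, 0, 0, 0], [4, 0, 0, 0], [6, 0, 0, 0], [8, 0, 0, 0]],
  ],
)

```text
t: 43.45
tcp_pos: [0.485, 0.0457, 0.0108]
tool_rot: [0.999, 0.037, -0.001, -0.0]
force: [-1.3, -0.3, 0.6]
finger_gap: -0.003
gripper_force: 0.0
```

```bash
python3 - <<'E'
from h import *
gon(-37,0,.010,A-np.pi/2)
E
```

```text
tcp nest [-41.8  -0.3]
delta [ 4.8 -0.3  0.8] turn -0.0 | tcp [0.485  0.0457 0.0108] yaw_y -1.496 q6 1.36 gap -0.3 F [-1.3 -0.3  0.6] t 43.5
```

Call:
drive_tool(
  deltas=[
    [[1, 0, 0, 0], [2, 0, 0, 0], [3, 0, 0, 0], [3, 0, 0, 0]],
  ],
)

```text
t: 43.78
tcp_pos: [0.486, 0.0461, 0.0106]
tool_rot: [0.999, 0.038, -0.003, -0.0]
force: [-5.5, -1.2, 3.7]
finger_gap: 0.003
gripper_force: 2.2
```

Call:
drive_tool(
  deltas=[
    [[0.5, 0, 0, 0], [1, 0, 0, 0], [1.5, 0, 0, 0], [2, 0, 0, 0], [2, 0, 0, 0]],
  ],
)

```text
t: 44.2
tcp_pos: [0.4861, 0.0463, 0.0106]
tool_rot: [0.999, 0.038, -0.005, -0.001]
force: [-8.3, -2.0, 5.0]
finger_gap: 0.003
gripper_force: 3.6
```

Call:
drive_tool(
  deltas=[
    [[0.5, 0, 0, 0], [1, 0, 0, 0], [1, 0, 0, 0], [1, 0, 0, 0]],
  ],
)

```text
t: 44.53
tcp_pos: [0.4862, 0.0464, 0.0105]
tool_rot: [0.999, 0.038, -0.005, -0.001]
force: [-8.8, -2.4, 6.5]
finger_gap: -0.003
gripper_force: 3.3
```

Call:
drive_tool(
  deltas=[
    [[1, 0, 0, 0], [2, 0, 0, 0], [3, 0, 0, 0], [3, 0, 0, 0]],
  ],
)

```text
t: 44.87
tcp_pos: [0.486, 0.0469, 0.01]
tool_rot: [0.999, 0.038, -0.009, -0.001]
force: [-13.1, -3.0, 4.4]
finger_gap: -0.001
gripper_force: 1.3
```

Call:
drive_tool(
  deltas=[
    [[1, 0, 0, 0], [2, 0, 0, 0], [3, 0, 0, 0], [3, 0, 0, 0]],
  ],
)

```text
t: 45.2
tcp_pos: [0.4857, 0.0475, 0.0096]
tool_rot: [0.999, 0.038, -0.012, -0.002]
force: [-16.7, -3.6, 5.7]
finger_gap: 0.0
gripper_force: 0.6
```

```bash
python3 - <<'E'
from h import *
gon(-37,0,.010,A-np.pi/2)
E
```

```text
tcp nest [-41.    1.4]
delta [ 3.9  1.4 -0.5] turn 0.0 | tcp [0.4857 0.0475 0.0096] yaw_y -1.495 q6 1.37 gap 0.0 F [-16.7  -3.6   5.7] t 45.2
```

Call:
drive_tool(
  deltas=[
    [[-10, 0, 0, 0], [-25, 0, 0, 0], [-25, 0, -15, 0], [-25, 0, -30, 0], [-25, 0, -30, 0]],
  ],
)

```text
t: 45.62
tcp_pos: [0.4748, 0.0444, 0.0425]
tool_rot: [0.999, 0.037, 0.003, 0.0]
force: [0.5, 1.0, 0.1]
finger_gap: 0.002
gripper_force: 0.0
```

Call:
drive_tool(
  deltas=[
    [[0, 0, 0, 0], [0, 0, 0, 0], [0, 0, 0, 0]],
  ],
)

```text
t: 45.87
tcp_pos: [0.4728, 0.0446, 0.0403]
tool_rot: [0.999, 0.037, -0.0, -0.0]
force: [0.7, -0.6, -0.5]
finger_gap: 0.003
gripper_force: 0.0
```

```bash
python3 - <<'E'
from h import *
gon(-45,0,.040,A-np.pi/2)
im=vision.snapshot("wrist"); cv2.imwrite("pics/w13.png",im[:,:,::-1])
im=vision.snapshot("scene"); cv2.imwrite("pics/s13.png",im[:,:,::-1])
E
```

```text
tcp nest [-54.   -0.5]
delta [ 9.  -0.5  0.3] turn -0.001 | tcp [0.4728 0.0446 0.0403] yaw_y -1.496 q6 1.35 gap 0.2 F [ 0.7 -0.6 -0.5] t 45.9
```

Call:
drive_tool(
  deltas=[
    [[3, 0, 0, 0], [6, 0, 0, 0], [9, 0, 0, 0], [11, 0, 0, 0], [12, 0, 0, 0]],
  ],
)

```text
t: 46.38
tcp_pos: [0.4853, 0.0455, 0.0408]
tool_rot: [0.999, 0.037, 0.0, 0.0]
force: [0.3, 0.1, 1.3]
finger_gap: -0.004
gripper_force: 0.0
```

Call:
drive_tool(
  deltas=[
    [[1, 0, 0, 0], [2, 0, 0, 0], [3, 0, 0, 0], [4, 0, 0, 0], [5, 0, 0, 0]],
  ],
)

```text
t: 46.8
tcp_pos: [0.4875, 0.0461, 0.0407]
tool_rot: [0.999, 0.038, -0.002, -0.0]
force: [-5.0, -1.6, 3.0]
finger_gap: 0.002
gripper_force: 2.1
```

Call:
drive_tool(
  deltas=[
    [[1, 0, 0, 0], [2, 0, 0, 0], [3, 0, 0, 0], [4, 0, 0, 0], [5, 0, 0, 0]],
  ],
)

```text
t: 47.22
tcp_pos: [0.4891, 0.0464, 0.0405]
tool_rot: [0.999, 0.038, -0.006, -0.0]
force: [-11.6, -5.3, 10.3]
finger_gap: 0.002
gripper_force: 6.0
```

```bash
python3 - <<'E'
from h import *
gon(-45,0,.040,A-np.pi/2)
E
```

```text
tcp nest [-37.6   0.1]
delta [-7.4  0.   0.6] turn 0.001 | tcp [0.4891 0.0464 0.0405] yaw_y -1.495 q6 1.36 gap 0.2 F [-11.6  -5.3  10.3] t 47.2
```

Call:
drive_tool(
  deltas=[
    [[-10, 0, 0, 0], [-25, 0, -10, 0], [-25, 0, -40, 0], [-25, 0, -75, 0], [-25, 0, -100, 0]],
  ],
)

```text
t: 47.63
tcp_pos: [0.4716, 0.0443, 0.1429]
tool_rot: [0.999, 0.037, 0.002, 0.0]
force: [-1.1, -0.1, -0.3]
finger_gap: -0.001
gripper_force: 0.0
```

Call:
drive_tool(
  deltas=[
    [[0, 0, 0, -0.12], [0, 0, 0, -0.24], [0, 0, 0, -0.36], [0, 0, 0, -0.48], [0, 0, 0, -0.6]],
  ],
  jaw=72,
)

```text
t: 48.05
tcp_pos: [0.4716, 0.0443, 0.1413]
tool_rot: [0.943, 0.334, 0.002, 0.001]
force: [0.5, -0.2, 0.3]
finger_gap: 0.708
gripper_force: 0.0
```

Call:
drive_tool(
  deltas=[
    [[0, 0, 0, -0.12], [0, 0, 0, -0.24], [0, 0, 0, -0.36], [0, 0, 0, -0.48], [0, 0, 0, -0.6]],
  ],
)

```text
t: 48.47
tcp_pos: [0.4715, 0.0443, 0.1411]
tool_rot: [0.802, 0.597, 0.002, 0.001]
force: [-0.1, 0.5, -0.5]
finger_gap: 0.844
gripper_force: 0.0
```

Call:
drive_tool(
  deltas=[
    [[0, 0, 0, -0.12], [0, 0, 0, -0.24], [0, 0, 0, -0.36], [0, 0, 0, -0.371], [0, 0, 0, -0.371]],
  ],
)

```text
t: 48.88
tcp_pos: [0.4709, 0.0443, 0.141]
tool_rot: [0.681, 0.732, 0.001, 0.001]
force: [0.6, -0.2, 0.7]
finger_gap: 0.841
gripper_force: 0.0
```

Call:
drive_tool(
  deltas=[
    [[0, 20, 0, 0], [0, 40, 0, 0], [0, 54, 0, 0], [0, 54, 0, 0], [0, 54, 0, 0]],
  ],
)

```text
t: 49.3
tcp_pos: [0.5238, 0.0485, 0.1407]
tool_rot: [0.681, 0.733, 0.0, 0.0]
force: [-1.1, -0.2, -0.1]
finger_gap: 0.844
gripper_force: 0.0
```

```bash
python3 - <<'E'
from h import *
gon(0,0,.13)
im=vision.snapshot("wrist"); cv2.imwrite("pics/w14.png",im[:,:,::-1])
E
```

```text
tcp nest [-2.8 -0.5]
delta [ 0.5  2.8 10.7] turn -0.002 | tcp [0.5238 0.0485 0.1407] yaw_y 0.074 q6 -0.19 gap 72.1 F [-1.1 -0.2 -0.1] t 49.3
```

Call:
drive_tool(
  deltas=[
    [[0, 2, 25, 0], [0, 2, 50, 0], [0, 2, 70, 0], [0, 2, 85, 0], [0, 2, 95, 0]],
  ],
)

```text
t: 49.77
tcp_pos: [0.5231, 0.0488, 0.0443]
tool_rot: [0.68, 0.733, -0.001, -0.002]
force: [-1.1, 0.2, -0.5]
finger_gap: 0.848
gripper_force: 0.0
```

Call:
drive_tool(
  deltas=[
    [[0, 0, 8, 0], [0, 0, 16, 0], [0, 0, 24, 0], [0, 0, 32, 0], [0, 0, 38, 0]],
  ],
)

```text
t: 50.18
tcp_pos: [0.5256, 0.0486, 0.0073]
tool_rot: [0.68, 0.733, 0.0, 0.0]
force: [0.8, -0.8, 0.0]
finger_gap: 0.839
gripper_force: 0.0
```

Call:
drive_tool(
  deltas=[
    [[0, 0, 1, 0], [0, 0, 1, 0], [0, 0, 1, 0], [0, 0, 1, 0]],
  ],
)

```text
t: 50.52
tcp_pos: [0.5258, 0.0486, 0.0072]
tool_rot: [0.68, 0.733, 0.0, 0.0]
force: [-0.1, -0.7, 0.5]
finger_gap: 0.845
gripper_force: 0.0
```

```bash
python3 - <<'E'
from h import *
gon(0,0,.003)
E
```

```text
tcp nest [-0.9 -0.6]
delta [0.6 0.9 4.2] turn -0.0 | tcp [0.5258 0.0486 0.0072] yaw_y 0.075 q6 -0.19 gap 72.2 F [-0.1 -0.7  0.5] t 50.5
```

Call:
drive_tool(
  deltas=[
    [[0, 0, 2, 0], [0, 0, 2, 0], [0, 0, 2, 0], [0, 0, 2, 0], [0, 0, 2, 0]],
  ],
  jaw=40,
  force=20,
)

```text
t: 50.93
tcp_pos: [0.5239, 0.0487, 0.005]
tool_rot: [0.68, 0.733, -0.001, -0.001]
force: [-3.6, -0.9, 4.5]
finger_gap: 0.613
gripper_force: 7.5
```

Call:
drive_tool(
  deltas=[
    [[0, 0, 0, 0], [1, 0, 0, 0], [2, 0, 0, 0], [3, 0, 0, 0], [3, 0, 0, 0]],
  ],
)

```text
t: 51.35
tcp_pos: [0.5242, 0.0492, 0.0051]
tool_rot: [0.679, 0.734, -0.002, 0.0]
force: [-5.4, -12.5, 6.2]
finger_gap: 0.611
gripper_force: 12.1
```

Call:
drive_tool(
  deltas=[
    [[1, 0, 0, 0], [2, 0, 0, 0], [3, 0, 0, 0], [3, 0, 0, 0], [3, 0, 0, 0]],
  ],
)

```text
t: 51.77
tcp_pos: [0.5243, 0.0507, 0.0051]
tool_rot: [0.679, 0.734, -0.002, 0.001]
force: [-6.0, -19.0, 6.3]
finger_gap: 0.609
gripper_force: 12.2
```

```bash
python3 - <<'E'
from h import *
gon(0,0,.005)
E
```

```text
tcp nest [-2.2  1.6]
delta [-1.6  2.2  0.1] turn 0.003 | tcp [0.5243 0.0507 0.0051] yaw_y 0.078 q6 -0.18 gap 52.0 F [ -6.  -19.    6.3] t 51.8
```

Call:
drive_tool(
  deltas=[
    [[0, 1, 0, 0], [0, 3, 0, 0], [0, 5, 0, 0], [0, 6, 0, 0], [0, 6, 0, 0]],
  ],
)

```text
t: 52.18
tcp_pos: [0.5242, 0.0509, 0.0052]
tool_rot: [0.678, 0.735, -0.007, -0.004]
force: [-15.5, -23.2, 14.5]
finger_gap: 0.607
gripper_force: 13.5
```

```bash
python3 - <<'E'
from h import *
gon(0,0,.005)
E
```

```text
tcp nest [-2.2  1.9]
delta [-1.9  2.2  0.2] turn 0.005 | tcp [0.5242 0.0509 0.0052] yaw_y 0.08 q6 -0.18 gap 51.8 F [-15.5 -23.2  14.5] t 52.2
```

Call:
drive_tool(
  deltas=[
    [[-2, -3, 0, 0], [-4, -6, 0, 0], [-4, -6, 0, 0]],
  ],
)

```text
t: 52.43
tcp_pos: [0.5244, 0.0502, 0.0051]
tool_rot: [0.68, 0.733, -0.0, -0.001]
force: [-4.1, -2.5, 6.9]
finger_gap: 0.607
gripper_force: 12.4
```

Call:
drive_tool(
  deltas=[
    [[0, 0, 0, 0], [0, 0, 0, 0], [0, 0, -8, 0], [0, 0, -16, 0], [0, 0, -24, 0]],
  ],
  jaw=62,
)

```text
t: 52.85
tcp_pos: [0.5259, 0.0507, 0.0295]
tool_rot: [0.68, 0.733, 0.0, 0.0]
force: [-0.2, -0.5, -0.4]
finger_gap: 0.724
gripper_force: 0.0
```

Call:
drive_tool(
  deltas=[
    [[0, 0, 0, 0], [0, 0, 0, 0], [0, 0, 0, 0]],
  ],
)

```text
t: 53.1
tcp_pos: [0.5255, 0.0506, 0.0291]
tool_rot: [0.68, 0.733, 0.0, 0.0]
force: [-0.3, 0.3, -0.4]
finger_gap: 0.727
gripper_force: 0.0
```

Call:
drive_tool(
  deltas=[
    [[0, 0, 0, 0], [0, 0, 0, 0], [0, 0, 0, 0], [0, 0, 0, 0], [0, 0, 0, 0]],
  ],
  jaw=40,
  force=20,
)

```text
t: 53.52
tcp_pos: [0.525, 0.0506, 0.0288]
tool_rot: [0.68, 0.733, -0.0, -0.0]
force: [-1.6, -0.4, 4.1]
finger_gap: 0.608
gripper_force: 22.5
```

```bash
python3 - <<'E'
from h import *
gon(-2,0,.028)
E
```

```text
tcp nest [-1.5  1.5]
delta [-1.5 -0.5  0.8] turn -0.0 | tcp [0.525  0.0506 0.0288] yaw_y 0.075 q6 -0.19 gap 51.9 F [-1.6 -0.4  4.1] t 53.5
```

Now I drag the clamped upper layers to the side stop, then to the far stops.

Call:
drive_tool(
  deltas=[
    [[1, 0, 0, 0], [2, 0, 0, 0], [3, 0, 0, 0], [4, 0, 0, 0], [4, 0, 0, 0]],
  ],
)

```text
t: 53.93
tcp_pos: [0.5253, 0.0514, 0.0288]
tool_rot: [0.679, 0.734, -0.002, 0.001]
force: [-2.3, -14.7, 2.7]
finger_gap: 0.601
gripper_force: 22.4
```

Call:
drive_tool(
  deltas=[
    [[1, 0, 0, 0], [2, 0, 0, 0], [3, 0, 0, 0], [4, 0, 0, 0], [4, 0, 0, 0]],
  ],
)

```text
t: 54.35
tcp_pos: [0.5254, 0.052, 0.0288]
tool_rot: [0.678, 0.735, -0.003, 0.003]
force: [-3.2, -29.7, 2.6]
finger_gap: 0.606
gripper_force: 22.4
```

Call:
drive_tool(
  deltas=[
    [[0, 1, 0, 0], [0, 3, 0, 0], [0, 5, 0, 0], [0, 6, 0, 0], [0, 6, 0, 0]],
  ],
)

```text
t: 54.77
tcp_pos: [0.5254, 0.0525, 0.0287]
tool_rot: [0.677, 0.736, -0.007, -0.002]
force: [-12.8, -31.2, 11.2]
finger_gap: 0.607
gripper_force: 23.8
```

```bash
python3 - <<'E'
from h import *
gon(-2,0,.028)
E
```

```text
tcp nest [-1.   3.4]
delta [-3.4 -1.   0.7] turn 0.007 | tcp [0.5254 0.0525 0.0287] yaw_y 0.082 q6 -0.17 gap 51.8 F [-12.8 -31.2  11.2] t 54.8
```

Call:
drive_tool(
  deltas=[
    [[-4, -3, 0, 0], [-9, -6, 0, 0], [-9, -6, 0, 0]],
  ],
)

```text
t: 55.02
tcp_pos: [0.5252, 0.0488, 0.0287]
tool_rot: [0.68, 0.733, -0.0, 0.0]
force: [-1.4, -2.9, 2.4]
finger_gap: 0.608
gripper_force: 22.8
```

Call:
drive_tool(
  deltas=[
    [[0, 0, 0, 0], [0, 0, 0, 0], [0, 0, 8, 0], [0, 0, 16, 0], [0, 0, 24, 0]],
  ],
  jaw=60,
)

```text
t: 55.43
tcp_pos: [0.5255, 0.05, 0.0038]
tool_rot: [0.68, 0.733, 0.0, -0.0]
force: [0.0, -0.6, 0.2]
finger_gap: 0.704
gripper_force: 0.0
```

Call:
drive_tool(
  deltas=[
    [[0, 0, 0, 0], [0, 0, 0, 0], [0, 0, 0, 0]],
  ],
)

```text
t: 55.68
tcp_pos: [0.5252, 0.0497, 0.0044]
tool_rot: [0.68, 0.733, -0.0, -0.0]
force: [0.1, 0.3, 0.2]
finger_gap: 0.701
gripper_force: 0.0
```

Call:
drive_tool(
  deltas=[
    [[0, 2, 0, 0], [0, 4, 0, 0], [0, 6, 0, 0], [0, 8, 0, 0], [0, 9, 0, 0]],
  ],
)

```text
t: 56.1
tcp_pos: [0.5292, 0.0502, 0.0046]
tool_rot: [0.679, 0.734, -0.004, -0.004]
force: [-8.6, -4.3, 5.0]
finger_gap: 0.703
gripper_force: 3.8
```

Call:
drive_tool(
  deltas=[
    [[0, 1, 0, 0], [0, 2, 0, 0], [0, 3, 0, 0], [0, 3, 0, 0], [0, 3, 0, 0]],
  ],
)

```text
t: 56.52
tcp_pos: [0.5291, 0.0503, 0.0043]
tool_rot: [0.679, 0.734, -0.006, -0.006]
force: [-12.4, -6.4, 6.8]
finger_gap: 0.705
gripper_force: 3.3
```

```bash
python3 - <<'E'
from h import *
gon(-2,0,.005)
E
```

```text
tcp nest [2.5 0.9]
delta [-0.9 -4.6 -0.6] turn 0.002 | tcp [0.5291 0.0503 0.0043] yaw_y 0.077 q6 -0.19 gap 60.2 F [-12.4  -6.4   6.8] t 56.5
```

Call:
drive_tool(
  deltas=[
    [[0, -4, 0, 0], [0, -8, 0, 0], [0, -10, 0, 0], [0, -10, 0, 0], [0, -10, 0, 0]],
  ],
)

```text
t: 56.93
tcp_pos: [0.5286, 0.0497, 0.0051]
tool_rot: [0.68, 0.733, 0.001, 0.001]
force: [0.4, -0.4, -0.1]
finger_gap: 0.702
gripper_force: 0.0
```

Call:
drive_tool(
  deltas=[
    [[0, 0, -10, 0], [0, 0, -30, 0], [0, 0, -60, 0], [0, 0, -95, 0], [0, 0, -125, 0]],
  ],
  jaw=68,
)

```text
t: 57.35
tcp_pos: [0.528, 0.0498, 0.1322]
tool_rot: [0.68, 0.733, 0.0, 0.001]
force: [0.2, -0.3, -0.3]
finger_gap: 0.796
gripper_force: 0.0
```

Call:
drive_tool(
  deltas=[
    [[-40, -10, 0, 0], [-80, -20, -10, 0], [-80, -20, -10, 0], [-80, -20, -10, 0], [-80, -20, -10, 0]],
  ],
  jaw=0,
)

```text
t: 57.77
tcp_pos: [0.5136, -0.0316, 0.1403]
tool_rot: [0.681, 0.733, 0.0, 0.0]
force: [-0.3, 0.3, -0.2]
finger_gap: 0.084
gripper_force: 0.0
```

```bash
python3 - <<'E'
from h import *
gon(-2,-80,.13)
im=vision.snapshot("wrist"); m=vision.camera_model("wrist"); t=vision.snapshot("top"); s=vision.snapshot("scene")
K=m["camera_matrix"];Rm=cv2.Rodrigues(m["rvec"])[0]
def proj(p):
    c=Rm@p+m["tvec"]; th=np.arctan2(np.hypot(c[0],c[1]),c[2]); u=c[:2]/np.hypot(c[0],c[1]); return K[:2,2]+K[0,0]*th*u
q=proj(np.array([*N(0,0),.058])); print(q); u,v=q.astype(int); v0=max(v-100,0);u0=max(u-100,0)
a=cv2.resize(im[v0:v0+200,u0:u0+200],(500,500),interpolation=cv2.INTER_CUBIC)
b=cv2.resize(s[225:325,325:385],(300,500),interpolation=cv2.INTER_CUBIC)
cv2.imwrite("pics/fin.png",np.hstack([a,b])[:,:,::-1]); cv2.imwrite("pics/w20.png",im[:,:,::-1]); cv2.imwrite("pics/t20.png",t[:,:,::-1])
E
```

```text
tcp nest [-19.1 -79.5]
delta [-0.4 17.  10.4] turn -0.002 | tcp [ 0.5136 -0.0316  0.1403] yaw_y 0.074 q6 -0.35 gap 7.2 F [-0.3  0.3 -0.2] t 57.8
[350.48020245 126.3691617 ]
```

View pics/fin.png

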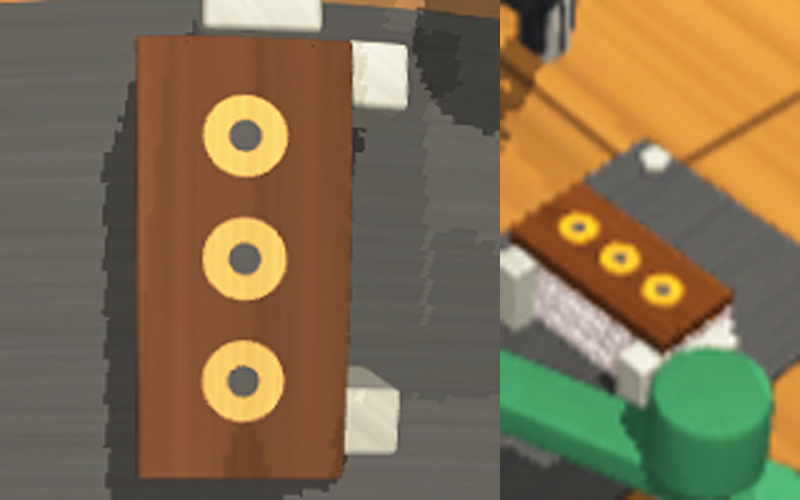

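The template touches both far stops, at crop (352,75) and (346,415). There is a thin dark strip between its end (row 37) and the side stop (row 28), which I check numerically.

```bash
python3 - <<'E'
from h import *
im=cv2.imread("pics/w20.png")[:,:,::-1]; m=vision.camera_model("wrist")
K=m["camera_matrix"];Rm=cv2.Rodrigues(m["rvec"])[0]
def proj(x,y,z):
    c=Rm@np.array([*N(x,y),z])+m["tvec"]; th=np.arctan2(np.hypot(c[0],c[1]),c[2]); return (K[:2,2]+K[0,0]*th*c[:2]/np.hypot(c[0],c[1])).round(1)
print("cam nest",NR.T@((-Rm.T@m["tvec"])[:2]-NEST)*1000,(-Rm.T@m["tvec"])[2])
for n,p in dict(stop_topfront=(4,55,.05),stop_topback=(4,71,.05),stop_foot=(4,55,.006),tmpl_far=(4,55,.058),tmpl_far_bot=(4,55,.046),tmpl_near=(4,-55,.058),farstopL=(25,36,.05),fsL2=(25,54,.05),tm_x26=(26,20,.058),tm_x_26=(-26,20,.058)).items(): print(n,proj(*p))
for c in (345,355,365): print(c,[(r,im[r,c].tolist()) for r in range(24,48,1)])
E
```

```text
cam nest [-19.9388581    3.32714533] 0.2818604622939648
stop_topfront [356.8  40.8]
stop_topback [356.7  16.8]
stop_foot [350.6  53.2]
tmpl_far [358.2  38.1]
tmpl_far_bot [356.1  42.1]
tmpl_near [355.7 216.4]
farstopL [390.5  71.7]
fsL2 [390.5  44.1]
tm_x26 [394.5  96.1]
tm_x_26 [307.2  93.9]
345 [(24, [239, 236, 220]), (25, [239, 236, 221]), (26, [240, 237, 221]), (27, [240, 238, 222]), (28, [240, 237, 222]), (29, [239, 236, 220]), (30, [237, 235, 220]), (31, [237, 233, 218]), (32, [235, 232, 215]), (33, [234, 231, 213]), (34, [234, 230, 211]), (35, [217, 211, 187]), (36, [182, 177, 157]), (37, [141, 135, 122]), (38, [98, 97, 86]), (39, [93, 94, 84]), (40, [108, 82, 63]), (41, [137, 85, 52]), (42, [140, 86, 53]), (43, [139, 85, 54]), (44, [138, 86, 54]), (45, [138, 86, 53]), (46, [138, 85, 53]), (47, [138, 85, 53])]
355 [(24, [238, 236, 219]), (25, [238, 235, 219]), (26, [236, 233, 217]), (27, [235, 232, 215]), (28, [235, 232, 214]), (29, [234, 231, 214]), (30, [234, 231, 214]), (31, [235, 231, 213]), (32, [236, 232, 215]), (33, [237, 234, 219]), (34, [239, 236, 222]), (35, [229, 226, 202]), (36, [198, 192, 170]), (37, [157, 153, 136]), (38, [105, 102, 90]), (39, [91, 90, 80]), (40, [96, 88, 75]), (41, [117, 74, 48]), (42, [124, 74, 45]), (43, [124, 75, 46]), (44, [123, 75, 46]), (45, [123, 75, 46]), (46, [123, 76, 47]), (47, [123, 75, 46])]
365 [(24, [239, 236, 220]), (25, [239, 236, 220]), (26, [238, 235, 219]), (27, [238, 235, 219]), (28, [237, 233, 217]), (29, [239, 234, 219]), (30, [237, 233, 218]), (31, [236, 232, 216]), (32, [234, 231, 214]), (33, [234, 231, 212]), (34, [235, 231, 214]), (35, [230, 227, 206]), (36, [206, 200, 178]), (37, [172, 166, 149]), (38, [127, 124, 111]), (39, [93, 91, 81]), (40, [90, 91, 82]), (41, [113, 76, 51]), (42, [131, 79, 48]), (43, [131, 80, 50]), (44, [129, 79, 50]), (45, [129, 79, 51]), (46, [130, 80, 51]), (47, [129, 80, 51])]
```

Call:
drive_tool(
  deltas=[
    [[-3, 11, 10, 0], [-6, 22, 30, 0], [-6, 22, 60, 0], [-6, 22, 80, 0], [-6, 22, 90, 0]],
  ],
)

```text
t: 58.33
tcp_pos: [0.5343, -0.0342, 0.047]
tool_rot: [0.679, 0.734, -0.001, -0.002]
force: [-0.1, 1.0, 0.4]
finger_gap: 0.001
gripper_force: 0.0
```

Call:
drive_tool(
  deltas=[
    [[0, 0, 0, 0], [3, 0, 0, 0], [6, 0, 0, 0], [9, 0, 0, 0], [11, 0, 0, 0]],
  ],
)

```text
t: 58.75
tcp_pos: [0.5356, -0.0245, 0.051]
tool_rot: [0.68, 0.733, 0.001, 0.001]
force: [-0.0, -0.3, -0.6]
finger_gap: 0.002
gripper_force: 0.0
```

Call:
drive_tool(
  deltas=[
    [[1, 0, 0, 0], [2, 0, 0, 0], [3, 0, 0, 0], [4, 0, 0, 0], [4, 0, 0, 0]],
  ],
)

```text
t: 59.17
tcp_pos: [0.5347, -0.0208, 0.0499]
tool_rot: [0.68, 0.733, 0.0, 0.0]
force: [-0.0, 0.1, -0.6]
finger_gap: 0.002
gripper_force: 0.0
```

Call:
drive_tool(
  deltas=[
    [[1, 0, 0, 0], [2, 0, 0, 0], [3, 0, 0, 0], [3, 0, 0, 0]],
  ],
)

```text
t: 59.5
tcp_pos: [0.5345, -0.0179, 0.0498]
tool_rot: [0.68, 0.733, -0.0, 0.0]
force: [-0.7, -0.2, 0.3]
finger_gap: -0.001
gripper_force: 0.2
```

Call:
drive_tool(
  deltas=[
    [[1, 0, 0, 0], [2, 0, 0, 0], [3, 0, 0, 0], [3, 0, 0, 0]],
  ],
)

```text
t: 59.83
tcp_pos: [0.5344, -0.0156, 0.0498]
tool_rot: [0.68, 0.733, -0.0, 0.001]
force: [-0.4, -5.0, -0.6]
finger_gap: 0.002
gripper_force: 2.2
```

```bash
python3 - <<'E'
from h import *
gon(4,-66,.049)
E
```

```text
tcp nest [  2.9 -65.2]
delta [-0.8  1.1  0.8] turn 0.001 | tcp [ 0.5344 -0.0156  0.0498] yaw_y 0.076 q6 -0.31 gap 0.2 F [-0.4 -5.  -0.6] t 59.8
```

Call:
drive_tool(
  deltas=[
    [[1, 0, 0, 0], [2, 0, 0, 0], [3, 0, 0, 0], [3, 0, 0, 0]],
  ],
)

```text
t: 60.17
tcp_pos: [0.5345, -0.0154, 0.05]
tool_rot: [0.679, 0.734, -0.002, 0.002]
force: [-2.9, -15.2, -0.4]
finger_gap: 0.003
gripper_force: 7.5
```

Call:
drive_tool(
  deltas=[
    [[1, 0, 0, 0], [2, 0, 0, 0], [3, 0, 0, 0], [3, 0, 0, 0]],
  ],
)

```text
t: 60.5
tcp_pos: [0.5346, -0.0151, 0.0501]
tool_rot: [0.678, 0.735, -0.003, 0.004]
force: [-3.7, -25.2, -0.9]
finger_gap: -0.0
gripper_force: 12.5
```

```bash
cat >> h.py <<'E'
def edge(f=None):
    """side gap check: rows of stop top-front edge and template far edge + predictions"""
    im=vision.snapshot("wrist"); m=vision.camera_model("wrist"); K=m["camera_matrix"];Rm=cv2.Rodrigues(m["rvec"])[0]
    def proj(x,y,z):
        c=Rm@np.array([*N(x,y),z])+m["tvec"]; th=np.arctan2(np.hypot(c[0],c[1]),c[2]); return K[:2,2]+K[0,0]*th*c[:2]/np.hypot(c[0],c[1])
    print("pred stop",proj(4,55,.05).round(1),"tmpl far",proj(4,55,.058).round(1),"near",proj(4,-55,.058).round(1))
    for n,(a,b) in dict(far=((4,75,.055),(4,40,.055)),near=((4,-48,.058),(4,-62,.058)),x26m=((-20,25,.058),(-32,25,.058)),x26p_stop=((18,45,.055),(44,45,.05)),x26n_stop=((18,-45,.055),(44,-45,.05))).items():
        A0,B0=proj(*a),proj(*b); k=int(np.linalg.norm(B0-A0)*2)
        print(n,A0.round(0),B0.round(0)); print("  ",[ "%d,%d,%d"%tuple(cv2.getRectSubPix(im,(1,1),tuple(map(float,A0+(B0-A0)*i/k)))[0,0]//10) for i in range(0,k,2)])
    if f: cv2.imwrite(f,im[:,:,::-1])
E
python3 - <<'E'
from h import *
gon(4,-66,.049); edge("pics/w21.png")
E
```

```text
tcp nest [  3.1 -64.8]
delta [-1.2  0.9  1.1] turn 0.005 | tcp [ 0.5346 -0.0151  0.0501] yaw_y 0.08 q6 -0.3 gap -0.0 F [ -3.7 -25.2  -0.9] t 60.5
pred stop [322.7  23.5] tmpl far [323.1  18.1] near [320.9 304.2]
far [323. -28.] [323.  59.]
   ['25,24,23', '25,24,23', '25,24,23', '25,24,23', '25,24,23', '25,24,23', '25,24,23', '25,24,23', '25,24,23', '25,24,23', '25,24,23', '25,24,23', '25,24,23', '25,24,23', '25,24,23', '25,24,23', '25,24,23', '25,24,23', '25,24,23', '25,24,23', '25,24,23', '25,24,23', '25,24,23', '25,24,23', '25,24,23', '25,24,23', '25,24,23', '25,24,23', '25,24,23', '25,24,23', '24,24,23', '24,24,23', '24,24,23', '24,24,23', '24,24,23', '24,24,23', '24,24,23', '24,24,23', '24,24,23', '24,24,23', '24,24,23', '24,24,23', '25,24,23', '25,25,23', '25,25,23', '18,15,13', '14,9,5', '14,8,5', '14,8,5', '14,9,5', '14,9,5', '14,9,5', '14,9,5', '14,9,5', '14,9,5', '14,9,5', '14,9,5', '14,9,5', '14,9,5', '14,9,5', '14,9,5', '14,9,5', '14,9,5', '14,9,5', '14,9,5', '14,9,5', '14,9,5', '14,9,5', '14,9,5', '14,9,5', '14,9,5', '14,9,5', '14,9,5', '14,9,5', '14,9,5', '14,9,5', '14,
[... 1629 characters left out ...]
356. 279.] [415. 274.]
   ['13,8,5', '13,8,5', '13,8,5', '13,8,5', '13,8,5', '13,8,5', '13,8,5', '13,8,5', '13,8,5', '13,8,5', '12,8,5', '12,8,5', '12,8,5', '12,8,5', '12,7,5', '12,7,4', '12,7,4', '16,14,11', '21,21,19', '23,23,21', '23,23,21', '23,23,21', '23,23,21', '23,22,21', '23,22,21', '23,22,20', '23,22,20', '23,22,20', '22,22,20', '22,22,20', '22,22,20', '23,22,20', '23,22,20', '23,22,20', '23,22,20', '23,22,20', '23,22,20', '23,22,20', '23,22,20', '23,22,20', '23,23,21', '23,23,21', '23,23,21', '23,23,21', '23,23,21', '23,23,21', '24,23,22', '23,23,21', '23,23,21', '23,22,20', '15,15,14', '11,11,10', '12,12,11', '12,12,11', '12,12,11', '12,12,11', '12,12,11', '12,12,11', '12,12,11']
```

The template now meets the side stop and both far stops. While still clamped I had pulled the tool back in y, so the plates below may sit slightly off the stop. I will tap the layers one after another from the top down.

Call:
drive_tool(
  deltas=[
    [[-8, 0, 0, 0], [-16, 0, 0, 0], [-16, 0, 6, 0], [-16, 0, 11, 0], [-16, 0, 11, 0]],
  ],
)

```text
t: 60.97
tcp_pos: [0.534, -0.0241, 0.0376]
tool_rot: [0.68, 0.733, -0.0, -0.001]
force: [-0.3, -0.2, -0.6]
finger_gap: -0.002
gripper_force: 0.0
```

Call:
drive_tool(
  deltas=[
    [[3, 0, 0, 0], [6, 0, 0, 0], [9, 0, 0, 0], [12, 0, 0, 0], [14, 0, 0, 0]],
  ],
)

```text
t: 61.38
tcp_pos: [0.5347, -0.0154, 0.039]
tool_rot: [0.677, 0.736, -0.003, 0.003]
force: [-3.3, -28.7, -2.9]
finger_gap: -0.005
gripper_force: 14.5
```

Call:
drive_tool(
  deltas=[
    [[1, 0, 0, 0], [1, 0, 0, 0], [2, 0, 0, 0], [2, 0, 0, 0], [2, 0, 0, 0]],
  ],
)

```text
t: 61.8
tcp_pos: [0.5347, -0.0154, 0.039]
tool_rot: [0.678, 0.735, -0.003, 0.004]
force: [-5.0, -28.2, -2.3]
finger_gap: 0.006
gripper_force: 13.9
```

Call:
drive_tool(
  deltas=[
    [[-8, 0, 0, 0], [-16, 0, 0, 0], [-16, 0, 5, 0], [-16, 0, 10, 0], [-16, 0, 10, 0]],
  ],
)

```text
t: 62.22
tcp_pos: [0.5342, -0.0239, 0.0278]
tool_rot: [0.68, 0.733, -0.0, -0.001]
force: [-0.4, -0.2, 0.4]
finger_gap: -0.001
gripper_force: 0.0
```

Call:
drive_tool(
  deltas=[
    [[3, 0, 0, 0], [6, 0, 0, 0], [9, 0, 0, 0], [12, 0, 0, 0], [14, 0, 0, 0]],
  ],
)

```text
t: 62.63
tcp_pos: [0.5348, -0.0155, 0.0289]
tool_rot: [0.677, 0.736, -0.003, 0.003]
force: [-4.6, -31.5, -3.7]
finger_gap: 0.002
gripper_force: 15.2
```

Call:
drive_tool(
  deltas=[
    [[1, 0, 0, 0], [1, 0, 0, 0], [2, 0, 0, 0], [2, 0, 0, 0], [2, 0, 0, 0]],
  ],
)

```text
t: 63.05
tcp_pos: [0.5348, -0.0155, 0.0289]
tool_rot: [0.678, 0.735, -0.003, 0.004]
force: [-4.7, -30.1, -3.3]
finger_gap: 0.005
gripper_force: 14.5
```

```bash
python3 - <<'E'
from h import *
gon(4,-65,.029)
E
```

```text
tcp nest [  3.3 -65.2]
delta [ 0.2  0.7 -0.1] turn 0.005 | tcp [ 0.5348 -0.0155  0.0289] yaw_y 0.081 q6 -0.3 gap 0.4 F [ -4.7 -30.1  -3.3] t 63.0
```

Call:
drive_tool(
  deltas=[
    [[-8, 0, 0, 0], [-16, 0, 0, 0], [-16, 0, 4, 0], [-16, 0, 8, 0], [-16, 0, 8, 0]],
  ],
)

```text
t: 63.47
tcp_pos: [0.5343, -0.024, 0.02]
tool_rot: [0.68, 0.733, -0.0, -0.001]
force: [-0.0, 0.9, 0.7]
finger_gap: -0.002
gripper_force: 0.0
```

Call:
drive_tool(
  deltas=[
    [[3, 0, 0, 0], [6, 0, 0, 0], [9, 0, 0, 0], [12, 0, 0, 0], [14, 0, 0, 0]],
  ],
)

```text
t: 63.88
tcp_pos: [0.5347, -0.0156, 0.0209]
tool_rot: [0.677, 0.736, -0.003, 0.003]
force: [-4.7, -32.0, -2.5]
finger_gap: -0.002
gripper_force: 15.9
```

Call:
drive_tool(
  deltas=[
    [[-8, 0, 0, 0], [-16, 0, 0, 0], [-16, 0, 4, 0], [-16, 0, 9, 0], [-16, 0, 9, 0]],
  ],
)

```text
t: 64.3
tcp_pos: [0.5344, -0.0262, 0.0109]
tool_rot: [0.68, 0.733, -0.0, -0.001]
force: [-0.4, -0.5, 0.0]
finger_gap: -0.003
gripper_force: 0.0
```

Call:
drive_tool(
  deltas=[
    [[3, 0, 0, 0], [6, 0, 0, 0], [9, 0, 0, 0], [12, 0, 0, 0], [14, 0, 0, 0]],
  ],
)

```text
t: 64.72
tcp_pos: [0.5348, -0.018, 0.0121]
tool_rot: [0.678, 0.735, -0.003, 0.003]
force: [-5.8, -35.4, -1.2]
finger_gap: -0.002
gripper_force: 0.0
```

```bash
python3 - <<'E'
from h import *
gon(4,-65,.011)
E
```

```text
tcp nest [  3.1 -67.6]
delta [2.6 0.9 1.1] turn 0.006 | tcp [ 0.5348 -0.018   0.0121] yaw_y 0.082 q6 -0.31 gap -0.2 F [ -5.8 -35.4  -1.2] t 64.7
```

Call:
drive_tool(
  deltas=[
    [[-8, 0, 0, 0], [-18, 0, -10, 0], [-18, 0, -45, 0], [-18, 0, -85, 0], [-18, 0, -120, 0]],
  ],
)

```text
t: 65.13
tcp_pos: [0.5352, -0.0307, 0.1338]
tool_rot: [0.68, 0.733, 0.0, -0.0]
force: [0.5, -0.6, -0.5]
finger_gap: 0.004
gripper_force: 0.0
```

Call:
drive_tool(
  deltas=[
    [[35, -2, 0, 0], [70, -4, 0, 0], [76, -4, 0, 0], [76, -4, 0, 0], [76, -4, 0, 0]],
  ],
  jaw=70,
)

```text
t: 65.55
tcp_pos: [0.5259, 0.045, 0.1323]
tool_rot: [0.679, 0.734, 0.0, 0.0]
force: [0.4, 0.2, 0.3]
finger_gap: 0.708
gripper_force: 0.0
```

```bash
python3 - <<'E'
from h import *
gon(-1,-1,.005)
E
```

```text
tcp nest [-1.1 -4.2]
delta [  3.2  -0.  127.3] turn 0.001 | tcp [0.5259 0.045  0.1323] yaw_y 0.077 q6 -0.2 gap 60.5 F [0.4 0.2 0.3] t 65.5
```

Call:
drive_tool(
  deltas=[
    [[0, 0, 10, 0], [0, 0, 35, 0], [0, 0, 60, 0], [0, 0, 80, 0], [0, 0, 90, 0]],
  ],
)

```text
t: 65.97
tcp_pos: [0.5244, 0.0434, 0.0387]
tool_rot: [0.681, 0.732, -0.001, -0.002]
force: [-0.3, 0.1, -0.4]
finger_gap: 0.826
gripper_force: 0.0
```

Call:
drive_tool(
  deltas=[
    [[0, 0, 8, 0], [0, 0, 16, 0], [0, 0, 24, 0], [0, 0, 30, 0], [0, 0, 36, 0]],
  ],
)

```text
t: 66.38
tcp_pos: [0.5263, 0.0445, 0.0057]
tool_rot: [0.68, 0.733, 0.0, 0.0]
force: [0.4, -0.2, -0.6]
finger_gap: 0.818
gripper_force: 0.0
```

Call:
drive_tool(
  deltas=[
    [[0, 0, 0, 0], [0, 0, 0, 0], [0, 0, 0, 0]],
  ],
)

```text
t: 66.63
tcp_pos: [0.5261, 0.0447, 0.0062]
tool_rot: [0.68, 0.733, 0.0, 0.0]
force: [0.7, -0.7, -0.9]
finger_gap: 0.821
gripper_force: 0.0
```

Call:
drive_tool(
  deltas=[
    [[0, 0, 0, 0], [0, 0, 0, 0], [0, 0, 0, 0], [0, 0, 0, 0], [0, 0, 0, 0]],
  ],
  jaw=40,
  force=20,
)

```text
t: 67.05
tcp_pos: [0.5256, 0.0446, 0.0064]
tool_rot: [0.68, 0.733, 0.0, 0.0]
force: [-1.7, -0.6, 5.4]
finger_gap: 0.605
gripper_force: 21.5
```

Call:
drive_tool(
  deltas=[
    [[1, 0, 0, 0], [2, 0, 0, 0], [3, 0, 0, 0], [4, 0, 0, 0], [4, 0, 0, 0]],
  ],
)

```text
t: 67.47
tcp_pos: [0.5257, 0.0447, 0.0063]
tool_rot: [0.679, 0.734, -0.002, 0.002]
force: [-2.8, -17.9, 5.1]
finger_gap: 0.606
gripper_force: 21.3
```

Call:
drive_tool(
  deltas=[
    [[1, 0, 0, 0], [2, 0, 0, 0], [2, 0, 0, 0], [2, 0, 0, 0]],
  ],
)

```text
t: 67.8
tcp_pos: [0.5257, 0.045, 0.0063]
tool_rot: [0.679, 0.734, -0.002, 0.002]
force: [-4.7, -26.8, 4.7]
finger_gap: 0.606
gripper_force: 21.3
```

Call:
drive_tool(
  deltas=[
    [[0, 0, 0, 0], [0, 0, 0, 0], [0, 0, 0, 0]],
  ],
  jaw=60,
)

```text
t: 68.05
tcp_pos: [0.5255, 0.0506, 0.0057]
tool_rot: [0.68, 0.733, 0.0, 0.0]
force: [0.3, 0.6, -0.9]
finger_gap: 0.702
gripper_force: 0.0
```

```bash
python3 - <<'E'
from h import *
gon(-1,-1,.005)
E
```

```text
tcp nest [-1.   1.5]
delta [-2.5 -0.   0.7] turn -0.001 | tcp [0.5255 0.0506 0.0057] yaw_y 0.075 q6 -0.19 gap 60.0 F [ 0.3  0.6 -0.9] t 68.0
```

Call:
drive_tool(
  deltas=[
    [[0, 2, 0, 0], [0, 4, 0, 0], [0, 6, 0, 0], [0, 8, 0, 0], [0, 11, 0, 0]],
  ],
)

```text
t: 68.47
tcp_pos: [0.5293, 0.0517, 0.0051]
tool_rot: [0.679, 0.734, -0.005, -0.006]
force: [-13.7, -7.6, 7.8]
finger_gap: 0.706
gripper_force: 5.7
```

Call:
drive_tool(
  deltas=[
    [[0, -5, 0, 0], [0, -10, 0, 0], [0, -10, -12, 0], [0, -10, -24, 0], [0, -10, -24, 0]],
  ],
)

```text
t: 68.88
tcp_pos: [0.5288, 0.0507, 0.0322]
tool_rot: [0.68, 0.733, 0.002, 0.002]
force: [-0.1, -0.2, -0.0]
finger_gap: 0.705
gripper_force: 0.0
```

Call:
drive_tool(
  deltas=[
    [[0, 2, 0, 0], [0, 4, 0, 0], [0, 6, 0, 0], [0, 8, 0, 0], [0, 11, 0, 0]],
  ],
)

```text
t: 69.3
tcp_pos: [0.5297, 0.0515, 0.0288]
tool_rot: [0.679, 0.734, -0.006, -0.006]
force: [-15.9, -5.3, 10.5]
finger_gap: 0.7
gripper_force: 7.9
```

Call:
drive_tool(
  deltas=[
    [[0, -5, 0, 0], [0, -10, 0, 0], [0, -10, 0, 0], [0, -10, 0, 0]],
  ],
)

```text
t: 69.63
tcp_pos: [0.5281, 0.0507, 0.0297]
tool_rot: [0.68, 0.733, 0.001, 0.001]
force: [-0.0, -0.4, -0.7]
finger_gap: 0.707
gripper_force: 0.0
```

Call:
drive_tool(
  deltas=[
    [[0, 0, -10, 0], [0, 0, -40, 0], [0, 0, -80, 0], [0, 0, -110, 0], [0, 0, -110, 0]],
  ],
  jaw=70,
)

```text
t: 70.05
tcp_pos: [0.5324, 0.0504, 0.1463]
tool_rot: [0.68, 0.733, 0.004, 0.006]
force: [0.1, -0.4, 1.0]
finger_gap: 0.817
gripper_force: 0.0
```

```bash
python3 - <<'E'
from h import *
gon(-1,-1,.14)
import io,contextlib
f=io.StringIO()
with contextlib.redirect_stdout(f): edge("pics/w22.png")
for l in f.getvalue().split("\n"):
    if not l.startswith("  "): print(l); continue
    v=eval(l); print("   ", " ".join(a for i,a in enumerate(v) if i==0 or a!=v[i-1])[:420])
E
```

```text
tcp nest [5.8 0.8]
delta [-1.8 -6.9  6.2] turn -0.0 | tcp [0.5324 0.0504 0.1463] yaw_y 0.075 q6 -0.19 gap 69.7 F [ 0.1 -0.4  1. ] t 70.0
pred stop [316.3 164.5] tmpl far [316.4 166. ] near [316.5 322.9]
far [316. 133.] [316. 189.]
    9,9,8 11,11,10 14,13,12 14,14,12 18,17,15 22,21,19 23,23,21 23,23,22 24,23,22 23,23,22 23,23,21 21,20,18 16,16,14 11,10,9 8,5,4 9,5,3 12,7,4 13,8,5 13,7,4
near [316. 314.] [317. 331.]
    13,8,5 12,8,5 12,8,4 12,7,4 10,6,4 7,6,5 6,6,6 7,6,6 11,9,6 14,10,6
x26m [279. 213.] [260. 214.]
    13,8,5 14,8,5 14,9,5 15,9,5 14,9,5 11,7,5 7,6,5 6,6,6
x26p_stop [339. 181.] [378. 180.]
    12,8,5 12,7,4 13,10,8 19,18,16 22,21,19 21,21,19 21,21,18 22,21,19 22,22,19 22,22,20 22,22,19 21,20,18 15,15,13 9,9,8 9,9,9 9,9,8
x26n_stop [336. 308.] [372. 305.]
    8,5,3 10,8,6 17,16,14 21,21,18 22,22,19 22,21,19 22,22,20 24,23,22 23,23,22 23,23,21 21,21,19 12,11,10 10,10,9 11,10,9 10,10,9 11,10,9 11,10,10 11,10,9
```

The edge profiles show the stop faces meeting the template directly on all three stops. Now I bring the arm home.

Call:
drive_tool(
  deltas=[
    [[0, 0, -40, 0], [0, 0, -80, 0], [0, 0, -120, 0], [20, 10, -124, 0], [40, 23, -124, 0]],
  ],
  jaw=0,
)

```text
t: 70.52
tcp_pos: [0.5488, 0.0921, 0.2669]
tool_rot: [0.681, 0.732, 0.002, 0.002]
force: [0.7, -0.7, -0.9]
finger_gap: 0.112
gripper_force: 0.0
```

Call:
drive_tool(
  deltas=[
    [[34, 20, 0, 0], [68, 40, 0, 0], [102, 60, 0, 0], [136, 80, 0, 0], [165, 97, 0, 0]],
  ],
)

```text
t: 70.93
tcp_pos: [0.632, 0.2667, 0.2624]
tool_rot: [0.68, 0.733, -0.0, -0.001]
force: [0.7, 0.1, 0.2]
finger_gap: -0.002
gripper_force: 0.0
```

Call:
drive_tool(
  deltas=[
    [[20, 16, 0, 0], [29, 22, 0, 0], [29, 22, 0, 0], [29, 22, 0, 0], [29, 22, 0, 0]],
  ],
)

```text
t: 71.35
tcp_pos: [0.6506, 0.2938, 0.2628]
tool_rot: [0.68, 0.733, -0.001, -0.0]
force: [-1.0, 0.3, -0.3]
finger_gap: -0.004
gripper_force: 0.0
```

```bash
python3 - <<'E'
from h import *
gon(141,235,.165)
w=vision.snapshot("wrist"); cv2.imwrite("pics/w23.png",w[:,:,::-1])
m=vision.camera_model("wrist");K=m["camera_matrix"];Rm=cv2.Rodrigues(m["rvec"])[0]
def proj(x,y,z):
    c=Rm@np.array([*N(x,y),z])+m["tvec"]; th=np.arctan2(np.hypot(c[0],c[1]),c[2]); return (K[:2,2]+K[0,0]*th*c[:2]/np.hypot(c[0],c[1]))
h=cv2.cvtColor(w,cv2.COLOR_RGB2HSV); g=(h[:,:,0]>50)&(h[:,:,0]<85)&(h[:,:,1]>80)
best=[]
for th in np.arange(.9,1.31,.02):  # match housing (green disc r=26 at 165 mm, z .187)
    pts=[proj(170-165*np.cos(th)+r*np.cos(f),165*np.sin(th)+r*np.sin(f),.187) for r in (8,16,24) for f in np.arange(0,6.28,.5)]
    out=[proj(170-165*np.cos(th)+30*np.cos(f),165*np.sin(th)+30*np.sin(f),.187) for f in np.arange(0,6.28,.25)]
    def frac(P): 
        q=[g[int(p[1]),int(p[0])] for p in P if 0<=p[0]<640 and 0<=p[1]<480]; return np.mean(q) if q else -1
    best.append((round(th,2),round(frac(pts),2),round(frac(out),2),proj(170-235*np.cos(th),235*np.sin(th),.204).round(0).tolist()))
print(*best,sep="\n")
E
```

```text
tcp nest [142.1 234.5]
delta [ 0.6 -0.8 97.8] turn -0.001 | tcp [0.6506 0.2938 0.2628] yaw_y 0.075 q6 0.19 gap -0.3 F [-1.   0.3 -0.3] t 71.3
(np.float64(0.9), np.float64(0.0), np.float64(0.0), [147.0, 330.0])
(np.float64(0.92), np.float64(0.0), np.float64(0.0), [151.0, 327.0])
(np.float64(0.94), np.float64(0.0), np.float64(0.04), [155.0, 324.0])
(np.float64(0.96), np.float64(0.0), np.float64(0.04), [159.0, 320.0])
(np.float64(0.98), np.float64(0.0), np.float64(0.08), [164.0, 317.0])
(np.float64(1.0), np.float64(0.03), np.float64(0.08), [168.0, 314.0])
(np.float64(1.02), np.float64(0.03), np.float64(0.08), [173.0, 311.0])
(np.float64(1.04), np.float64(0.05), np.float64(0.12), [178.0, 308.0])
(np.float64(1.06), np.float64(0.05), np.float64(0.12), [183.0, 305.0])
(np.float64(1.08), np.float64(0.05), np.float64(0.12), [189.0, 303.0])
(np.float64(1.1), np.float64(0.15), np.float64(0.08), [194.0, 300.0])
(np.float64(1.12), np.float64(0.18), np.float64(0.12), [200.0, 297.0])
(np.float64(1.14), np.float64(0.23), np.float64(0.08), [206.0, 294.0])
(np.float64(1.16), np.float64(0.23), np.float64(0.12), [212.0, 292.0])
(np.float64(1.18), np.float64(0.23), np.float64(0.12), [218.0, 289.0])
(np.float64(1.2), np.float64(0.23), np.float64(0.08), [225.0, 287.0])
(np.float64(1.22), np.float64(0.23), np.float64(0.12), [232.0, 285.0])
(np.float64(1.24), np.float64(0.15), np.float64(0.08), [238.0, 282.0])
(np.float64(1.26), np.float64(0.15), np.float64(0.12), [245.0, 280.0])
(np.float64(1.28), np.float64(0.13), np.float64(0.15), [253.0, 278.0])
(np.float64(1.3), np.float64(0.13), np.float64(0.23), [260.0, 276.0])
```

Call:
drive_tool(
  deltas=[
    [[0, 0, 20, 0], [0, 0, 45, 0], [0, 0, 70, 0], [0, 0, 90, 0], [0, 0, 97, 0]],
  ],
)

```text
t: 71.82
tcp_pos: [0.6489, 0.2927, 0.1633]
tool_rot: [0.681, 0.733, -0.003, -0.002]
force: [-1.1, 0.2, 0.1]
finger_gap: -0.003
gripper_force: 0.0
```

Call:
drive_tool(
  deltas=[
    [[-1, -12, 0, 0], [-5, -31, 0, 0], [-11, -49, 0, 0], [-18, -66, 0, 0], [-26, -83, 0, 0]],
  ],
)

```text
t: 72.23
tcp_pos: [0.5721, 0.2618, 0.1685]
tool_rot: [0.68, 0.733, 0.002, 0.002]
force: [3.6, -0.2, 0.6]
finger_gap: -0.001
gripper_force: 1.3
```

Call:
drive_tool(
  deltas=[
    [[-10, -16, 0, 0], [-20, -32, 0, 0], [-32, -46, 0, 0], [-46, -60, 0, 0], [-60, -72, 0, 0]],
  ],
)

```text
t: 72.65
tcp_pos: [0.5042, 0.1969, 0.1686]
tool_rot: [0.68, 0.733, 0.002, 0.001]
force: [2.5, 1.6, -0.6]
finger_gap: -0.002
gripper_force: 1.3
```

```bash
python3 - <<'E'
from h import *
gon(-14,149,.165)
E
```

```text
tcp nest [-11.2 148.9]
delta [ 0.1 -2.8  3.6] turn -0.001 | tcp [0.5042 0.1969 0.1686] yaw_y 0.074 q6 0.09 gap -0.2 F [ 2.5  1.6 -0.6] t 72.7
```

The finger is pushing the handle. I continue towards home.

Call:
drive_tool(
  deltas=[
    [[-15, -12, 1, 0], [-31, -23, 2, 0], [-48, -32, 2, 0], [-65, -39, 2, 0], [-83, -45, 2, 0]],
  ],
)

```text
t: 73.07
tcp_pos: [0.4658, 0.1105, 0.1664]
tool_rot: [0.681, 0.733, 0.002, 0.002]
force: [2.1, 2.0, -0.2]
finger_gap: -0.0
gripper_force: 1.1
```

Call:
drive_tool(
  deltas=[
    [[-9, -2, 0, 0], [-18, -4, 0, 0], [-24, -5, 0, 0], [-28, -6, 0, 0], [-31, -6, 0, 0]],
  ],
)

```text
t: 73.48
tcp_pos: [0.4611, 0.0796, 0.165]
tool_rot: [0.68, 0.733, 0.0, 0.0]
force: [-0.7, 1.2, 2.0]
finger_gap: 0.002
gripper_force: 0.7
```

Call:
drive_tool(
  deltas=[
    [[-1, 0, 0, 0], [-2, 0, 0, 0], [-3, 0, 0, 0], [-4, 0, 0, 0], [-5, 0, 0, 0]],
  ],
)

```text
t: 73.9
tcp_pos: [0.461, 0.0751, 0.1648]
tool_rot: [0.68, 0.733, -0.0, -0.0]
force: [-0.9, 1.3, 2.1]
finger_gap: -0.003
gripper_force: 0.8
```

```bash
python3 - <<'E'
from h import *
gon(-65,26,.165)
E
```

```text
tcp nest [-63.4  30.8]
delta [-4.8 -1.6 -0.2] turn 0.0 | tcp [0.461  0.0751 0.1648] yaw_y 0.076 q6 -0.15 gap -0.2 F [-0.9  1.3  2.1] t 73.9
```

Call:
drive_tool(
  deltas=[
    [[-1, 0, 0, 0], [-2, 0, 0, 0], [-3, 0, 0, 0], [-4, 0, 0, 0], [-5, 0, 0, 0]],
  ],
)

```text
t: 74.32
tcp_pos: [0.4612, 0.07, 0.1647]
tool_rot: [0.68, 0.733, -0.0, -0.001]
force: [-1.9, 4.9, 3.3]
finger_gap: -0.003
gripper_force: 3.5
```

Call:
drive_tool(
  deltas=[
    [[-1, 0, 0, 0], [-2, 0, 0, 0], [-3, 0, 0, 0], [-3, 0, 0, 0]],
  ],
)

```text
t: 74.65
tcp_pos: [0.4612, 0.0699, 0.1648]
tool_rot: [0.681, 0.732, 0.002, -0.003]
force: [-1.4, 14.1, 3.8]
finger_gap: -0.0
gripper_force: 7.1
```

Call:
drive_tool(
  deltas=[
    [[-1, 0, 0, 0], [-2, 0, 0, 0], [-3, 0, 0, 0], [-3, 0, 0, 0]],
  ],
)

```text
t: 74.98
tcp_pos: [0.4613, 0.0699, 0.1648]
tool_rot: [0.682, 0.731, 0.004, -0.004]
force: [-0.5, 25.3, 4.7]
finger_gap: 0.001
gripper_force: 12.5
```

Call:
drive_tool(
  deltas=[
    [[8, 0, 0, 0], [20, 0, 0, 0], [40, 0, 0, 0], [50, 0, -30, 0], [50, 0, -60, 0]],
  ],
)

```text
t: 75.4
tcp_pos: [0.4572, 0.1149, 0.2239]
tool_rot: [0.679, 0.734, -0.002, -0.002]
force: [-0.2, -0.7, -0.7]
finger_gap: 0.002
gripper_force: 0.0
```

Call:
drive_tool(
  deltas=[
    [[40, 0, -30, 0], [80, 0, -60, 0], [120, 0, -60, 0], [160, 0, -60, 0], [200, 0, -60, 0]],
  ],
)

```text
t: 75.82
tcp_pos: [0.4452, 0.3058, 0.2861]
tool_rot: [0.68, 0.733, 0.002, 0.001]
force: [1.0, -0.4, 0.2]
finger_gap: -0.001
gripper_force: 0.0
```

Call:
drive_tool(
  deltas=[
    [[40, 0, 0, 0], [80, -30, 0, 0], [120, -60, 0, 0], [150, -60, 0, 0], [150, -60, 0, 0]],
  ],
)

```text
t: 76.23
tcp_pos: [0.3706, 0.4549, 0.2846]
tool_rot: [0.678, 0.735, 0.002, -0.001]
force: [0.6, -0.1, 0.4]
finger_gap: 0.0
gripper_force: 0.0
```

```bash
python3 - <<'E'
from h import *
gon(0,0,.3)
t=vision.snapshot("top"); cv2.imwrite("pics/t30.png",t[:,:,::-1]); t0=cv2.imread("pics/top0.png")[:,:,::-1]
m=vision.camera_model("top")
def pj(x,y,z): return cv2.projectPoints(np.array([[*N(x,y),z]]),m["rvec"],m["tvec"],m["camera_matrix"],None)[0].ravel().round(1)
h=cv2.cvtColor(t,cv2.COLOR_RGB2HSV); g=((h[:,:,0]>50)&(h[:,:,0]<85)&(h[:,:,1]>80)).astype(np.uint8)
n,l,s,c=cv2.connectedComponentsWithStats(g); print([(s[i].tolist(),c[i].round(1).tolist()) for i in range(1,n) if s[i,4]>50])
print("pred home handle",pj(-65,0,.204),"housing",pj(5,0,.187),"hinge",pj(170,0,.16))
b=(t.max(2)<45).astype(np.uint8)[260:310,270:320]; n,l,s,c=cv2.connectedComponentsWithStats(b); print([(int(s[i,4]),(c[i]+[270,260]).round(1).tolist()) for i in range(1,n) if s[i,4]>15])
for nm,(u0,u1,v0,v1) in dict(mallet=(125,178,200,280),clip=(170,205,175,220),box=(483,558,240,305)).items(): print(nm,"mean abs diff",np.abs(t[v0:v1,u0:u1].astype(int)-t0[v0:v1,u0:u1]).mean().round(1))
print("white left",[r[5] for r in rects(t.min(2)>175,.01)])
E
```

```text
tcp nest [-125.   416.3]
delta [-416.9  122.6  -17. ] turn 0.006 | tcp [0.3706 0.4549 0.2846] yaw_y 0.081 q6 0.61 gap 0.0 F [ 0.6 -0.1  0.4] t 76.2
[([283, 183, 27, 106, 1656], [294.9, 230.8])]
pred home handle [293.6 290. ] housing [293.9 259.1] hinge [294.1 191.1]
[(78, [295.7, 291.5])]
mallet mean abs diff 4.5
clip mean abs diff 4.2
box mean abs diff 2.4
white left [(np.float64(149.7), np.float64(214.4))]
```

Call:
drive_tool(
  deltas=[
    [[0, 0, 0, 0], [0, 0, 0, 0], [0, 0, 0, 0], [0, 0, 0, 0], [0, 0, 0, 0]],
  ],
)

```text
t: 76.7
tcp_pos: [0.374, 0.4481, 0.2848]
tool_rot: [0.681, 0.732, 0.0, 0.0]
force: [0.2, -0.7, 0.3]
finger_gap: -0.001
gripper_force: 0.0
```

```bash
python3 -c "
from station import manip
print(manip.sign_off())"
```

```text
the job is handed in; nothing more can be done
None
```

I handed the job in at 77 s: all four plates and the template are stacked and tapped against the three stops (template seen touching all three, plates judged by push force and jaw gap), the arm is back against its home stop and released, and the core box, mallet and clip look unmoved.

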